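# Fetch the objective canister from the covered optics case behind the reagent bottles

## Robot

A 7-joint arm with a two-finger parallel gripper is mounted at the origin on a cart in front of the work surface, level with it; the furniture and walls round the work are solid. World frame = base frame: x ahead of the robot, y to its left, z up, the work surface at z = 0. Lengths are in m, angles in rad, forces in N, time in s.
With the tool pointing down it reaches from about 0.35 to 0.9 m from the base axis. Payload 19.9 kg.
Tool frame: the origin (TCP) lies midway between the tips of the shut fingers; the grasp point (between the pads) lies 19 mm behind it (manip.tcp_to_grasp is the z of the grasp point in the tool frame, in m); z points along the fingers, y is the line along which they close (so a half turn about z gives the same grasp; the last joint's range is limited). The gripper opens to 85 mm and grips with 20 to 120 N. Pads are 22 mm wide; open, the fingers measure 114 mm over their backs; the gripper's body (76 mm by 85 mm) begins 54 mm behind the grasp point. The pads swing forward as they close: fully open they stand 13 mm farther back than shut.
Start: joints at [-1.298, 0.417, -0.01, 1.614, 0.005, 1.111, -0.053], TCP at [0.194, 0.594, 0.231] pointing down, gripper open.
Joint ranges: [-2.81, 2.81], [-0.39, 2.02], [-1.27, 1.25], [0.06, 2.57], [-1.19, 4.33], [0.19, 2], [-2.82, 2.82]. Speed limits (rad/s): [1.89, 1.89, 2.39, 2.39, 3.01, 3.01, 3.01].

## Interface

Orientations are given as [roll, pitch, yaw] about the fixed x, y, z axes, in that order (R = Rz(yaw) Ry(pitch) Rx(roll)).
In Python, from plant import manip gives the robot as it stands.
- The arm moves only by the tool arm_command, never from a script. Its argument "deltas" is a list of rows, each a list of 7 numbers: the opening, from -1 (shut) to 1 (fully open), then the shift along the tool's x, y, z in cm, then the turn, a rotation vector about the tool's x, y, z in degrees. A call has 1 to 12 rows; each row is the pose to reach, as a shift and turn from the pose commanded when the call began, along the tool's axes at that moment; what a row does not reach only later rows make up. A row lasts 1/10 s, in which the tool goes at most 50 mm and 8.59 degrees, less where a joint would pass 70% of its speed; a pose out of reach is approached as far as the arm can. A call with a gripper value outside its range is refused whole. The fingers move at their own pace and stop on an object; the grip force is fixed at half the most. Time passes only in rows, so rows that repeat a pose let the fingers close. It gives the time, the measured TCP pose, the force, the opening and the grip force at its end, in the units of the state.
- manip.read_state(): the state, without advancing time (a new reading comes with each control period).
- manip.get_image(name): name is "scene" or "top" or "wrist"; returns (picture, depth): 400x640x3 uint8, blue, green, red; 400x640 float32, m along the optical axis (not along the pixel's ray), 0 where there is no reading.
- manip.camera_model(name): a dict with "mtx" (3x3 intrinsics, pixels), "R" (3x3) and "t" (3): a world point X has camera coordinates R X + t; the wrist camera has in their place "mount" (4x4, takes a point from camera to tool coordinates, whose origin is the TCP and whose axes are the flange's). Camera axes: x right, y down, z forward; pixel columns grow to the right and rows downward; lengths in m; the calibration is good to about 2 mm. A picture is of the moment at which its call begins: read the wrist's pose just before it. camera_model takes no time and is no camera call.
- manip.hand_in(): hands the job in; it is judged then, once.
Trained networks look in the newest picture that a camera, given by its name, has taken for a name from the list of things; names that differ only in an ending like _2 or _b are one class to them, and where a whole thing is asked for, a point or a joint stands for the part that bears it (a point fixed in the world has none). Each returns a list of dicts, best first, with "score" (0 to 1); they miss things now and then, are a little off and sometimes report something else, mostly with a low value. They report only what shows in the picture. A call takes as long as a camera call.
- manip.look_for(thing, camera): "centre" ([x, y, z] in m, in the coordinates of the camera as it stood for that picture, good to about 4 mm: the middle of the surface that is visible of it).
- manip.trace(thing, camera): "mask" (400x640 bool, what is visible of it).
- manip.landmark_of(thing, camera): "centre" ([x, y, z] in m, in the coordinates of the camera as it stood for that picture, good to about 4 mm: a listed point, or the origin of a listed thing).
The state is a dict: "t": time; "joint_positions": joint angles; "qd": joint speeds; "joint_efforts": joint torques, N m; "ee_pos": TCP position; "eef_rot": TCP orientation; "contact_force": force on the tool from outside, world axes, zero at the start; "moment": the same for the moment, N m; "finger_gap": finger opening in m; "grip_force": force on a finger pad.
Only numpy, scipy, OpenCV 4.12 (cv2) and the standard library are available. Lean on these libraries where they do the work, as an engineer would, in place of code of your own. Each camera call takes 0.05 s, during which the arm holds its last target. There are 200 camera calls.

## Task

Three bottles stand in front of the optics case, just where its clear cover slides out. Stand all three in the white spill tray, slide the cover open, take the black-lidded canister out and stand it in the round black dish, leaving the small white loupe in the case; then slide the cover fully shut and put each bottle back where it stood. Keep the bottles and the canister upright all the while.

Things in the scene. Friction and masses are not known exactly. Their poses are not given: they have to be found in the camera images.
- red_bottle: loose white bottle with red screw cap and red band, the tallest: body 62 mm in diameter up to 129 mm, cap 41 mm in diameter from 129 to 150 mm above its foot; about 0.4 kg. Origin: centre of its underside, z up. One of the row of three just in front of the case (their order changes). Its final place is where it stood at the start.
- blue_bottle: loose white bottle with blue screw cap and blue band: body 58 mm in diameter up to 108 mm, cap 42 mm in diameter from 108 to 125 mm above its foot; about 0.16 kg. Origin: centre of its underside, z up. In the row in front of the case. Its final place is where it stood at the start.
- dropper: loose small amber dropper bottle: body 36 mm in diameter up to 73 mm, black collar 23 mm in diameter from 73 to 85 mm, rubber bulb 13 mm wide from 85 to 113 mm above its foot; about 0.08 kg. Origin: centre of its underside, z up. In the row in front of the case. Its final place is where it stood at the start.
- canister: loose cream canister of a spare objective with black lid, 56 mm tall: body 34 mm in diameter up to 40 mm, lid 36 mm in diameter above; 0.05 kg. Origin: centre of its underside, z up. Stands on the case's floor under the clear cover, in its left or right half, 25 mm or more clear of every wall and of the opened cover; beside it lies only the low loupe.
- loupe_in: loose small folding loupe, a pale square shape 46 by 34 mm and 14 mm high, lying in the other half of the case, where it stays. Origin: centre of its underside.
- case: grey open-topped optics case, fixed, 140 (x) by 180 (y) mm, walls 6 mm, inner floor 6 mm and front wall 66 mm above the worktop, side rails 75 mm high. Origin: centre of its underside; x to its back, y to its left. Its front, with a paper label holder, faces about towards the robot; the bottles stand along it, centres about 117 mm before the origin, 75 mm apart.
- cover (a joint): the case's clear sliding cover, 5 mm thick, its top 72 mm above the worktop. 0 = fully shut; grows to 0.1 (m) as it slides out over the case's front, along the case's -x. At 0.1 its rear edge lies 36 mm before the case's origin and all behind is open. Stays where it is left; sliding takes about 2 N. Shut at the start.
- cover_grip (a point): centre of the blue grip bar on the cover, an upright ridge 12 mm thick (case x), 80 mm long (case y) and 20 mm high, from 72 to 92 mm above the worktop; pinch it across its thickness. Cover shut: 55 mm before the case's origin; it moves with the cover.
- tray: white plastic spill tray, fixed, 110 (x) by 230 (y) mm with walls 4 mm thick and 24 mm high, flat inner floor 4 mm above the worktop: the side area for the bottles. Origin: centre of its underside, y along its length.
- dish: round black rubber dish, fixed, 82 mm across, rim 10 mm high, flat inner floor 3 mm above the worktop and 68 mm across: the place for the canister. Origin: centre of its underside. It lies between the two microscopes; the eyepieces of the large one overhang the bench about 0.45 m straight ahead of the robot, 0.3 m up: go round them.

How it is judged:
By the outcome, as a careful person would: the job done as asked, in the order asked, and still so for the second after the job is handed in, with the robot touching nothing.
It also fails if it takes over 147 s, if anything falls off the work surface, if the arm or the gripper's body presses on something with over 40 N, if the wrist force passes 120 N, or if a joint passes its speed limit or range.

## Working session

There is one attempt and no reset: what is moved stays moved. The work goes in short steps, Python scripts to look and compute and a tool call to move; the robot and the scene stay as the last step left them, time stands still between calls to the robot, and variables do not carry over. Pictures are saved under pics/ and viewed, at most 14 in all, crops included, and the job is handed in when it is done.

Besides the shell and the picture viewer there is one more tool, called after "Call:" as a command line: name --pt "numbers of a row" for each row, then --argument value for the rest. arm_command: Moves the arm, as the interface text tells. Its arguments: {"type":"object","properties":{"deltas":{"type":"array","items":{"type":"array","items":{"type":"number"}}}},"required":["deltas"]}

```bash
mkdir -p pics; ls; cat > h.py <<'E'
import numpy as np, cv2
from scipy.spatial.transform import Rotation as Ro
from plant import manip
def w(cam,p):
    m=manip.camera_model(cam)
    if cam!='wrist': return m['R'].T@(np.array(p)-m['t'])
    s=manip.read_state(); q=m['mount']@np.r_[p,1]
    return Ro.from_euler('xyz',s['eef_rot']).as_matrix()@q[:3]+s['ee_pos']
E
python3 - <<'E'
from h import *
s=manip.read_state(); print({k:np.round(v,3) for k,v in s.items()}, manip.tcp_to_grasp)
ims=[]
for c in ['scene','top']:
    im,d=manip.get_image(c); cv2.imwrite(f'pics/{c}0.png',im)
    for n in ['red_bottle','blue_bottle','dropper','canister','loupe_in','case','cover_grip','tray','dish']:
        r=manip.landmark_of(n,c)
        print(c,n,[(np.round(w(c,x['centre']),3).tolist(),round(x['score'],2)) for x in r[:2]])
print(manip.camera_model('wrist')['mount'])
E
```

```text
pics
{'t': np.float64(0.0), 'joint_positions': array([-1.297,  0.418, -0.01 ,  1.614,  0.005,  1.111, -0.053]), 'qd': array([ 0.   , -0.001,  0.001, -0.   ,  0.   ,  0.001, -0.001]), 'joint_efforts': array([ 0.0000e+00, -8.6445e+01,  6.7900e-01, -4.3490e+01,  1.9000e-02,
        7.0000e-03,  0.0000e+00]), 'ee_pos': array([0.193, 0.594, 0.231]), 'eef_rot': array([-3.14 ,  0.   ,  2.827]), 'contact_force': array([ 0.248,  0.794, -0.769]), 'moment': array([ 0.022, -0.022,  0.007]), 'grip_force': np.float64(0.0), 'finger_gap': np.float64(0.085)} -0.0187
scene red_bottle [([0.426, 0.249, 0.001], 0.68), ([0.654, -0.203, 0.001], 0.49)]
scene blue_bottle [([0.404, 0.327, 0.008], 0.75)]
scene dropper []
scene canister [([0.438, 0.177, 0.002], 0.74)]
scene loupe_in []
scene case [([0.537, 0.265, 0.001], 0.56)]
scene cover_grip [([0.483, 0.259, 0.08], 0.82), ([0.541, 0.267, 0.002], 0.17)]
scene tray [([0.418, -0.249, -0.002], 0.62)]
scene dish []
top red_bottle [([0.421, 0.246, -0.0], 0.57)]
top blue_bottle [([0.41, 0.325, -0.002], 0.63)]
top dropper [([0.431, 0.181, -0.001], 0.49)]
top canister []
top loupe_in [([0.484, 0.262, 0.079], 0.72), ([0.652, -0.207, -0.004], 0.43)]
top case []
top cover_grip [([0.486, 0.259, 0.084], 0.77)]
top tray [([0.417, -0.245, 0.001], 0.82)]
top dish [([0.652, -0.206, -0.004], 0.96)]
[[-1.76783253e-03 -9.60186431e-01 -2.79354420e-01  6.99094131e-02]
 [ 9.99998279e-01 -1.53998527e-03 -1.03508840e-03 -2.66836270e-04]
 [ 5.63676148e-04 -2.79355769e-01  9.60187501e-01 -1.41874901e-01]
 [ 0.00000000e+00  0.00000000e+00  0.00000000e+00  1.00000000e+00]]
```

View pics/scene0.png

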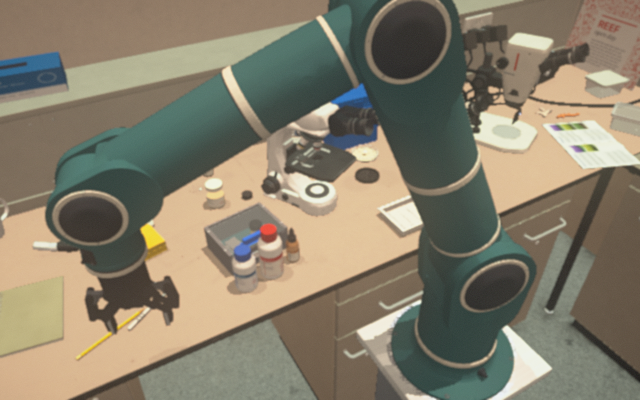

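View pics/top0.png

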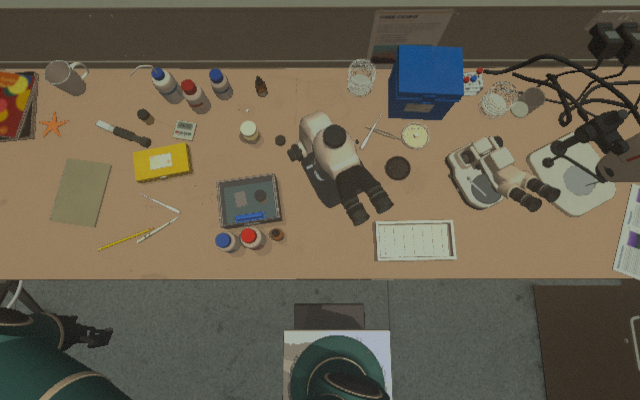

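The scene shows three bottles in front of the case: blue (243,270), red (270,250) and dropper (292,245). In the top view the blue grip is at (249,217), the canister at (260,196) in the right half, and the loupe at (240,199). The tray is at (415,240), the dish at (397,167), and the eyepieces reach to about (365,215). The extra "red" and "loupe" hits at (0.65,-0.2) are actually the dish. Next I'll measure the eyepieces and the orientations of the tray and case.

```bash
cat >> h.py <<'E'
def cloud(cam,d):
    m=manip.camera_model(cam); v,u=np.mgrid[:400,:640]
    p=np.stack([u,v,np.ones_like(u)],-1)@np.linalg.inv(m['mtx']).T*d[...,None]
    if cam=='wrist':
        s=manip.read_state(); T=m['mount']
        return (p@T[:3,:3].T+T[:3,3])@Ro.from_euler('xyz',s['eef_rot']).as_matrix().T+s['ee_pos']
    return (p-m['t'])@m['R']
E
python3 - <<'E'
from h import *
im,d=manip.get_image('top'); P=cloud('top',d)
for y0 in np.arange(-.26,.2,.04):
    k=(d>0)&(P[...,2]>.12)&(P[...,2]<.6)&(abs(P[...,1]-y0)<.02)&(P[...,0]>.2)&(P[...,0]<.8)
    q=P[k]
    if len(q): i=q[:,0].argmin(); print(round(y0,2),q[i].round(3),'zmax',q[:,2].max().round(3),'xmax',q[:,0].max().round(3))
for n in ['tray','dish','case','cover_grip','red_bottle','blue_bottle','dropper']:
    r=manip.trace(n,'top')
    if not r: print(n,None); continue
    for x in r[:1]:
        m=x['mask']&(d>0); q=P[m]; z=np.percentile(q[:,2],95)
        hi=q[q[:,2]>z-.012]
        c,s,a=cv2.minAreaRect((q[:,:2]).astype(np.float32)) ; ch,sh,ah=cv2.minAreaRect((hi[:,:2]).astype(np.float32))
        print(n,round(x['score'],2),m.sum(),'z95',z.round(3),np.round(c,3),np.round(s,3),round(a,1),'| top',np.round(ch,3),np.round(sh,3),round(ah,1), hi.mean(0).round(3))
E
```

```text
-0.1 [ 0.449 -0.084  0.337] zmax 0.367 xmax 0.526
-0.06 [ 0.425 -0.041  0.327] zmax 0.365 xmax 0.643
-0.02 [ 0.422 -0.028  0.339] zmax 0.394 xmax 0.653
0.02 [0.476 0.    0.335] zmax 0.394 xmax 0.733
0.06 [0.507 0.042 0.172] zmax 0.393 xmax 0.745
0.1 [0.575 0.081 0.174] zmax 0.282 xmax 0.732
tray 0.94 3067 z95 0.028 [ 0.418 -0.252] [0.122 0.252] 1.3 | top [ 0.418 -0.247] [0.122 0.243] 1.3 [ 0.419 -0.254  0.026]
dish 0.72 470 z95 0.012 [ 0.653 -0.208] [0.078 0.08 ] 85.0 | top [ 0.653 -0.208] [0.078 0.08 ] 85.0 [ 0.654 -0.207  0.006]
case 0.65 2994 z95 0.079 [0.547 0.278] [0.167 0.2  ] 7.9 | top [0.538 0.267] [0.141 0.18 ] 8.1 [0.536 0.267 0.073]
cover_grip 0.84 2253 z95 0.086 [0.535 0.267] [0.135 0.161] 8.2 | top [0.533 0.266] [0.131 0.16 ] 8.4 [0.514 0.26  0.08 ]
red_bottle 0.74 426 z95 0.152 [0.416 0.242] [0.049 0.059] 59.2 | top [0.419 0.246] [0.035 0.039] 63.6 [0.419 0.246 0.15 ]
blue_bottle 0.93 454 z95 0.127 [0.411 0.335] [0.094 0.065] 57.7 | top [0.41  0.324] [0.039 0.039] 47.7 [0.409 0.324 0.125]
dropper 0.41 121 z95 0.108 [0.433 0.176] [0.028 0.033] 80.5 | top [0.434 0.179] [0.009 0.009] 1.4 [0.434 0.179 0.107]
```

```bash
cat >> h.py <<'E'
def plan(wps, frm=None, yaw0=None):
    """wps: (x,y,z,yawdeg); prints tool shift cm, turn deg about tool z, rows needed"""
    s=manip.read_state(); p=np.array(frm if frm is not None else s['ee_pos'])
    a=Ro.from_euler('xyz',s['eef_rot']); 
    y0=np.degrees(s['eef_rot'][2]) if yaw0 is None else yaw0
    R=Ro.from_euler('xyz',[np.pi,0,np.radians(y0)]).as_matrix(); q=p; yq=y0
    for x in wps:
        t=R.T@(np.array(x[:3])-p)*100; dy=(x[3]-y0+180)%360-180
        n=max(np.linalg.norm(np.array(x[:3])-q)/.05,abs((x[3]-yq+180)%360-180)/8.59); print(t.round(2).tolist(),'turn z',round(-dy,1),'rows %.1f'%n); q=np.array(x[:3]); yq=x[3]
def st():
    s=manip.read_state(); print('t',round(float(s['t']),2),np.round(s['ee_pos'],4),np.degrees(s['eef_rot']).round(2),'F',np.round(s['contact_force'],1),'gap',round(float(s['finger_gap']),4),'g',round(float(s['grip_force']),1))
E
python3 - <<'E'
from h import *
plan([(.42,.247,.27,98.4)])
E
```

```text
[-32.29, -26.01, -3.87] turn z 63.6 rows 8.3
```

Call:
arm_command --pt "0.6 -32.3 -26 -3.9 0 0 63.6" --pt "0.6 -32.3 -26 -3.9 0 0 63.6" --pt "0.6 -32.3 -26 -3.9 0 0 63.6" --pt "0.6 -32.3 -26 -3.9 0 0 63.6" --pt "0.6 -32.3 -26 -3.9 0 0 63.6" --pt "0.6 -32.3 -26 -3.9 0 0 63.6" --pt "0.6 -32.3 -26 -3.9 0 0 63.6" --pt "0.6 -32.3 -26 -3.9 0 0 63.6" --pt "0.6 -32.3 -26 -3.9 0 0 63.6" --pt "0.6 -32.3 -26 -3.9 0 0 63.6" --pt "0.6 -32.3 -26 -3.9 0 0 63.6" --pt "0.6 -32.3 -26 -3.9 0 0 63.6"

```text
t: 2.6
ee_pos: [0.4195, 0.2481, 0.2702]
eef_rot: [-3.141, -0.0, 1.719]
contact_force: [0.0, 0.5, 0.8]
finger_gap: 0.0682
grip_force: 0.0
```

```bash
python3 - <<'E'
from h import *
im,d=manip.get_image('wrist'); cv2.imwrite('pics/w1.png',im); P=cloud('wrist',d)
for n in ['red_bottle','blue_bottle','dropper','canister','cover_grip']:
    r=manip.landmark_of(n,'wrist'); print(n,[(np.round(w('wrist',x['centre']),4).tolist(),round(x['score'],2)) for x in r[:2]])
for (a,b,lab) in [(.143,.158,'red'),(.119,.1265,'blue'),(.095,.116,'drop'),(.088,.095,'grip')]:
    k=(d>0)&(P[...,2]>a)&(P[...,2]<b)&(P[...,0]>.35)&(P[...,0]<.65)&(P[...,1]>.1)&(P[...,1]<.4)
    q=P[k]; print(lab,len(q), q.mean(0).round(4) if len(q) else '', np.ptp(q,0).round(3) if len(q) else '')
st()
E
```

```text
red_bottle [([0.4206, 0.2488, -0.0052], 0.55)]
blue_bottle [([0.4115, 0.3247, -0.0015], 0.75)]
dropper [([0.4359, 0.179, -0.0014], 0.97), ([0.535, 0.2652, -0.0016], 0.34)]
canister [([0.4364, 0.1783, -0.0008], 0.29)]
cover_grip [([0.4826, 0.2579, 0.08], 0.75)]
red 1449 [0.4203 0.2499 0.149 ] [0.04  0.04  0.008]
blue 1591 [0.4104 0.3242 0.124 ] [0.047 0.092 0.007]
drop 1237 [0.4187 0.2631 0.1073] [0.065 0.174 0.021]
grip 1336 [0.4495 0.2875 0.0913] [0.111 0.172 0.007]
t 2.9 [0.4199 0.2474 0.2702] [-1.7999e+02  1.0000e-02  9.8410e+01] F [0.6 0.2 0.2] gap 0.0683 g 0.0
```

View pics/w1.png

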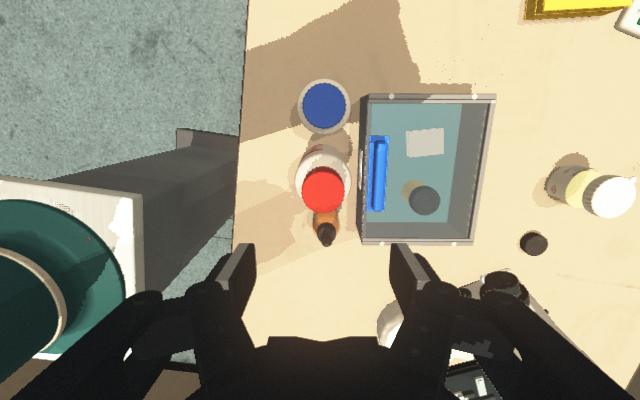

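The bottle tops agree with the network: red (.420,.249), blue (.410,.324), dropper (.434,.179). In the wrist view the canister shows at (424,200), under the cover's right half, and the loupe at (425,142). Now I'll grasp red, with the fingers closing along case x above rail height.

Call:
arm_command --pt "0.7 0.15 0.06 5 0 0 0" --pt "0.7 0.15 0.06 10 0 0 0" --pt "0.7 0.15 0.06 14 0 0 0" --pt "0.7 0.15 0.06 18.2 0 0 0" --pt "0.7 0.15 0.06 18.2 0 0 0" --pt "0.7 0.15 0.06 18.2 0 0 0" --pt "-1 0.15 0.06 18.2 0 0 0" --pt "-1 0.15 0.06 18.2 0 0 0" --pt "-1 0.15 0.06 18.2 0 0 0" --pt "-1 0.15 0.06 18.2 0 0 0"

```text
t: 3.9
ee_pos: [0.4213, 0.2494, 0.0906]
eef_rot: [3.139, -0.002, 1.717]
contact_force: [-4.0, -2.0, 9.8]
finger_gap: 0.0608
grip_force: 63.9
```

```bash
python3 - <<'E'
from h import *
plan([(.42,.249,.16,98.4),(.35,.1,.36,98.4),(.35,-.12,.36,98.4),(.418,-.248,.2,98.4),(.418,-.248,.096,98.4)],(.4203,.249,.088),98.4)
E
```

```text
[0.0, -0.03, -7.2] turn z -0.0 rows 1.4
[-13.71, -9.13, -27.2] turn z -0.0 rows 5.2
[-35.48, -12.35, -27.2] turn z -0.0 rows 4.4
[-49.13, -7.49, -11.2] turn z -0.0 rows 4.3
[-49.13, -7.49, -0.8] turn z -0.0 rows 2.1
```

Call:
arm_command --pt "-1 0 0 -3 0 0 0" --pt "-1 0 0 -7.2 0 0 0" --pt "-1 -3 -2.5 -12 0 0 0" --pt "-1 -6 -4.5 -16 0 0 0" --pt "-1 -9 -6.5 -20 0 0 0" --pt "-1 -12 -8.2 -24 0 0 0" --pt "-1 -13.7 -9.1 -27.2 0 0 0" --pt "-1 -13.7 -9.1 -27.2 0 0 0" --pt "-1 -13.7 -9.1 -27.2 0 0 0"

```text
t: 4.8
ee_pos: [0.3506, 0.0992, 0.3624]
eef_rot: [3.137, -0.003, 1.716]
contact_force: [0.2, 1.0, -5.7]
finger_gap: 0.0605
grip_force: 68.6
```

Call:
arm_command --pt "-1 -5 -0.7 0 0 0 0" --pt "-1 -10 -1.5 0 0 0 0" --pt "-1 -14.5 -2.1 0 0 0 0" --pt "-1 -18.5 -2.7 0 0 0 0" --pt "-1 -21.8 -3.2 0 0 0 0" --pt "-1 -25.5 -1.9 4 0 0 0" --pt "-1 -29 -0.7 8 0 0 0" --pt "-1 -32 0.4 12 0 0 0" --pt "-1 -35.4 1.6 16 0 0 0" --pt "-1 -35.4 1.6 19 0 0 0" --pt "-1 -35.4 1.6 21 0 0 0" --pt "-1 -35.4 1.6 21 0 0 0"

```text
t: 6.0
ee_pos: [0.4166, -0.2484, 0.1461]
eef_rot: [-3.136, 0.0, 1.716]
contact_force: [0.2, 0.8, -3.6]
finger_gap: 0.061
grip_force: 68.1
```

Call:
arm_command --pt "-1 0 0 3 0 0 0" --pt "-1 0 0 5 0 0 0" --pt "-1 0 0 5.5 0 0 0" --pt "-1 0 0 5.5 0 0 0"

```text
t: 6.4
ee_pos: [0.4171, -0.2483, 0.0944]
eef_rot: [-3.139, 0.0, 1.716]
contact_force: [-0.0, -0.1, -4.0]
finger_gap: 0.0607
grip_force: 70.3
```

Call:
arm_command --pt "-1 0 0 0.15 0 0 0" --pt "-1 0 0 0.15 0 0 0"

```text
t: 6.6
ee_pos: [0.4175, -0.2481, 0.0939]
eef_rot: [-3.141, 0.0, 1.717]
contact_force: [-6.8, 1.6, 13.1]
finger_gap: 0.0612
grip_force: 72.7
```

Call:
arm_command --pt "-1 0 0 0.15 0 0 0" --pt "-1 0 0 0.15 0 0 0"

```text
t: 6.8
ee_pos: [0.4176, -0.2485, 0.0937]
eef_rot: [3.141, -0.0, 1.716]
contact_force: [-17.5, 8.2, 55.6]
finger_gap: 0.0611
grip_force: 77.1
```

Call:
arm_command --pt "-1 0 0 -0.25 0 0 0" --pt "0.7 0 0 -0.25 0 0 0" --pt "0.7 0 0 -0.25 0 0 0" --pt "0.7 0 0 -0.25 0 0 0" --pt "0.7 0 0 -3 0 0 0" --pt "0.7 0 0 -7 0 0 0" --pt "0.7 0 0 -11 0 0 0"

```text
t: 7.5
ee_pos: [0.4172, -0.2482, 0.2032]
eef_rot: [-3.14, 0.0, 1.716]
contact_force: [-0.0, 1.9, 0.1]
finger_gap: 0.0727
grip_force: 0.0
```

```bash
python3 - <<'E'
from h import *
st(); s=manip.read_state()['ee_pos']
im,d=manip.get_image('wrist'); P=cloud('wrist',d)
k=(d>0)&(P[...,2]>.147)&(P[...,2]<.162)&(abs(P[...,1]+.248)<.05)&(abs(P[...,0]-.418)<.05); print(k.sum(),P[k].mean(0).round(4),np.ptp(P[k],0).round(3))
a=tuple(s); Y=98.4
plan([(.35,-.12,.30,Y),(.35,.12,.30,Y),(.410,.324,.2,Y),(.410,.324,.081,Y)],a,Y)
E
```

```text
t 7.5 [ 0.4172 -0.2482  0.2032] [-1.799e+02  1.000e-02  9.833e+01] F [-0.   1.9  0.1] gap 0.0727 g 0.0
2617 [ 0.4192 -0.2464  0.158 ] [0.041 0.04  0.013]
[13.66, -4.77, -9.68] turn z -0.0 rows 3.5
[37.4, -1.27, -9.68] turn z -0.0 rows 4.8
[56.71, 7.65, 0.32] turn z -0.0 rows 4.7
[56.71, 7.65, 12.22] turn z -0.0 rows 2.4
```

Call:
arm_command --pt "0.6 4.5 -1.5 -4.5 0 0 0" --pt "0.6 9 -3 -9 0 0 0" --pt "0.6 13.7 -4.8 -13.7 0 0 0" --pt "0.6 18.5 -4 -13.7 0 0 0" --pt "0.6 23.3 -3.3 -13.7 0 0 0" --pt "0.6 28 -2.6 -13.7 0 0 0" --pt "0.6 32.7 -1.9 -13.7 0 0 0" --pt "0.6 37.4 -1.3 -13.7 0 0 0" --pt "0.6 42 1.2 -10 0 0 0" --pt "0.6 46.5 3.4 -6.5 0 0 0" --pt "0.6 51 5.6 -3 0 0 0" --pt "0.6 56.7 7.6 0 0 0 0"

```text
t: 8.75
ee_pos: [0.3873, 0.2143, 0.2571]
eef_rot: [3.141, -0.001, 1.717]
contact_force: [1.2, -0.4, 1.4]
finger_gap: 0.0683
grip_force: 0.0
```

Call:
arm_command --pt "0.6 0 0 0 0 0 0" --pt "0.6 0 0 0 0 0 0"

```text
t: 8.95
ee_pos: [0.387, 0.2125, 0.2571]
eef_rot: [-3.14, 0.002, 1.718]
contact_force: [0.1, -0.9, 0.9]
finger_gap: 0.0686
grip_force: 0.0
```

Call:
arm_command --pt "0.6 4.5 1.6 2.5 0 0 0" --pt "0.6 9 3.2 5 0 0 0" --pt "0.6 10.7 3.9 5.7 0 0 0" --pt "0.6 10.7 3.9 5.7 0 0 0" --pt "0.6 10.7 3.9 5.7 0 0 0"

```text
t: 9.45
ee_pos: [0.4106, 0.3229, 0.2014]
eef_rot: [3.141, 0.0, 1.716]
contact_force: [-0.3, -0.5, -0.5]
finger_gap: 0.0686
grip_force: 0.0
```

```bash
python3 - <<'E'
from h import *
st()
im,d=manip.get_image('wrist'); P=cloud('wrist',d)
k=(d>0)&(P[...,2]>.119)&(P[...,2]<.135)&(abs(P[...,1]-.324)<.05)&(abs(P[...,0]-.41)<.05); print(k.sum(),P[k].mean(0).round(4),np.ptp(P[k],0).round(3))
plan([(.41,.324,.078,98.4)])
E
```

```text
t 9.45 [0.4106 0.3229 0.2014] [1.7998e+02 1.0000e-02 9.8310e+01] F [-0.3 -0.5 -0.5] gap 0.0686 g 0.0
2072 [0.41   0.3263 0.1244] [0.041 0.041 0.008]
[0.15, -0.05, 12.38] turn z -0.1 rows 2.5
```

Call:
arm_command --pt "0.6 0.25 0 4 0 0 0" --pt "0.6 0.25 0 8 0 0 0" --pt "0.6 0.25 0 12.3 0 0 0" --pt "0.6 0.25 0 12.3 0 0 0" --pt "-1 0.25 0 12.3 0 0 0" --pt "-1 0.25 0 12.3 0 0 0" --pt "-1 0.25 0 12.3 0 0 0" --pt "-1 0.25 0 12.3 0 0 0"

```text
t: 10.3
ee_pos: [0.4104, 0.3268, 0.0794]
eef_rot: [3.14, -0.002, 1.717]
contact_force: [-0.7, -0.1, 9.4]
finger_gap: 0.0565
grip_force: 65.0
```

```bash
python3 - <<'E'
from h import *
st()
Y=98.4
plan([(.41,.3255,.16,Y),(.35,.1,.36,Y),(.35,-.07,.36,Y),(.418,-.172,.2,Y),(.418,-.172,.086,Y)],None,Y)
E
```

```text
t 10.3 [0.4104 0.3268 0.0794] [ 1.799e+02 -9.000e-02  9.837e+01] F [-0.7 -0.1  9.4] gap 0.0565 g 65.0
[-0.13, -0.05, -8.06] turn z -0.0 rows 1.6
[-21.56, -9.28, -28.06] turn z -0.0 rows 6.1
[-38.38, -11.77, -28.06] turn z -0.0 rows 3.4
[-49.46, -6.53, -12.06] turn z -0.0 rows 4.0
[-49.46, -6.53, -0.66] turn z -0.0 rows 2.3
```

Call:
arm_command --pt "-1 0 0 -3.5 0 0 0" --pt "-1 0 0 -8 0 0 0" --pt "-1 -4 -1.8 -11.5 0 0 0" --pt "-1 -8 -3.5 -15 0 0 0" --pt "-1 -12 -5.2 -19 0 0 0" --pt "-1 -16 -6.9 -23 0 0 0" --pt "-1 -20 -8.6 -26.5 0 0 0" --pt "-1 -21.6 -9.3 -28 0 0 0" --pt "-1 -21.6 -9.3 -28 0 0 0"

```text
t: 11.2
ee_pos: [0.3496, 0.0959, 0.3616]
eef_rot: [3.137, -0.005, 1.713]
contact_force: [0.2, 1.0, -1.8]
finger_gap: 0.0569
grip_force: 64.7
```

```bash
python3 - <<'E'
from h import *
st()
Y=98.4
plan([(.35,-.12,.36,Y),(.418,-.172,.2,Y),(.418,-.172,.12,Y)],None,Y)
E
```

```text
t 11.2 [0.3496 0.0959 0.3616] [179.73  -0.27  98.15] F [ 0.2  1.  -1.8] gap 0.0569 g 64.7
[-21.37, -3.11, 0.16] turn z -0.0 rows 4.3
[-27.5, 2.86, 16.16] turn z -0.0 rows 3.6
[-27.5, 2.86, 24.16] turn z -0.0 rows 1.6
```

Call:
arm_command --pt "-1 -5 -0.7 0 0 0 0" --pt "-1 -10 -1.5 0 0 0 0" --pt "-1 -14.5 -2.1 0 0 0 0" --pt "-1 -18.5 -2.7 0 0 0 0" --pt "-1 -21.4 -3.1 0 0 0 0" --pt "-1 -23.5 -1.5 4 0 0 0" --pt "-1 -25 0 8 0 0 0" --pt "-1 -26.5 1.5 12 0 0 0" --pt "-1 -27.7 2.8 16 0 0 0" --pt "-1 -27.7 2.8 20 0 0 0" --pt "-1 -27.7 2.8 24 0 0 0" --pt "-1 -27.7 2.8 24 0 0 0"

```text
t: 12.4
ee_pos: [0.4164, -0.1711, 0.1149]
eef_rot: [-3.138, 0.0, 1.717]
contact_force: [-0.2, 0.7, 0.2]
finger_gap: 0.0563
grip_force: 64.8
```

Call:
arm_command --pt "-1 0 0 1.5 0 0 0" --pt "-1 0 0 2.5 0 0 0" --pt "-1 0 0 3.3 0 0 0" --pt "-1 0 0 3.3 0 0 0"

```text
t: 12.8
ee_pos: [0.4174, -0.1707, 0.085]
eef_rot: [3.141, -0.0, 1.717]
contact_force: [0.3, 0.1, -0.7]
finger_gap: 0.0559
grip_force: 64.8
```

Call:
arm_command --pt "-1 -0.3 0 0 0 0 0" --pt "-1 -0.3 0 0.1 0 0 0" --pt "-1 -0.3 0 0.1 0 0 0"

```text
t: 13.1
ee_pos: [0.418, -0.1738, 0.0845]
eef_rot: [3.141, 0.0, 1.717]
contact_force: [-0.8, 0.4, -1.8]
finger_gap: 0.0564
grip_force: 64.8
```

Call:
arm_command --pt "-1 0 0 0.1 0 0 0" --pt "-1 0 0 0.1 0 0 0"

```text
t: 13.3
ee_pos: [0.418, -0.174, 0.0835]
eef_rot: [3.141, 0.0, 1.717]
contact_force: [-1.9, 1.8, 7.7]
finger_gap: 0.0565
grip_force: 66.1
```

Call:
arm_command --pt "0.6 0 0 0 0 0 0" --pt "0.6 0 0 0 0 0 0" --pt "0.6 0 0 0 0 0 0" --pt "0.6 0 0 -3 0 0 0" --pt "0.6 0 0 -7 0 0 0" --pt "0.6 0 0 -12 0 0 0" --pt "0.6 0 0 -12 0 0 0"

```text
t: 14.0
ee_pos: [0.4199, -0.1744, 0.2073]
eef_rot: [3.135, 0.001, 1.718]
contact_force: [0.3, 0.8, -1.1]
finger_gap: 0.0688
grip_force: 0.0
```

```bash
python3 - <<'E'
from h import *
st()
Y=98.4
plan([(.35,-.12,.34,Y),(.35,.08,.34,Y),(.434,.179,.2,188.4),(.434,.179,.05,188.4)],None,Y)
im,d=manip.get_image('wrist'); cv2.imwrite('pics/w2.png',im); P=cloud('wrist',d)
k=(d>0)&(P[...,2]>.119)&(P[...,2]<.135)&(abs(P[...,1]+.174)<.03)&(abs(P[...,0]-.418)<.05); print(k.sum(),P[k].mean(0).round(4),np.ptp(P[k],0).round(3))
E
```

```text
t 14.0 [ 0.4199 -0.1744  0.2073] [1.7963e+02 5.0000e-02 9.8410e+01] F [ 0.3  0.8 -1.1] gap 0.0688 g 0.0
[6.4, -6.12, -13.27] turn z -0.0 rows 3.2
[26.19, -3.19, -13.27] turn z -0.0 rows 4.0
[34.75, 6.56, 0.73] turn z -90.0 rows 10.5
[34.75, 6.56, 15.73] turn z -90.0 rows 3.0
2053 [ 0.4169 -0.1716  0.1257] [0.041 0.041 0.009]
```

View pics/w2.png

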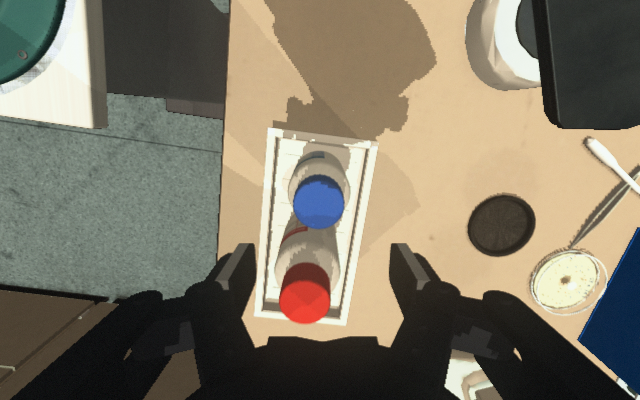

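The bottles stand upright in the tray, blue at (318,200) and red at (305,295), and the near end of the tray is free for the dropper. Next I'll get the dropper, with the fingers along case y.

Call:
arm_command --pt "0.3 2.1 -2 -4.5 0 0 0" --pt "0.3 4.3 -4 -9 0 0 0" --pt "0.3 6.4 -6.1 -13.3 0 0 0" --pt "0.3 11 -5.5 -13.3 0 0 0" --pt "0.3 16 -4.7 -13.3 0 0 0" --pt "0.3 21 -4 -13.3 0 0 -8" --pt "0.3 26.2 -3.2 -13.3 0 0 -16" --pt "0.3 26.2 -3.2 -13.3 0 0 -24" --pt "0.3 28.5 -1 -10 0 0 -32" --pt "0.3 31 2 -6 0 0 -40" --pt "0.3 33 4.5 -3 0 0 -48" --pt "0.3 34.7 6.6 0.7 0 0 -56"

```text
t: 15.25
ee_pos: [0.4308, 0.178, 0.1992]
eef_rot: [-3.141, 0.0, 2.681]
contact_force: [0.1, 1.2, 1.2]
finger_gap: 0.0552
grip_force: 0.0
```

```bash
python3 - <<'E'
from h import *
st()
plan([(.434,.179,.2,188.4)])
E
```

```text
t 15.25 [0.4308 0.178  0.1992] [-1.7999e+02  2.0000e-02  1.5364e+02] F [0.1 1.2 1.2] gap 0.0552 g 0.0
[-0.25, 0.23, -0.08] turn z -34.8 rows 4.0
```

Call:
arm_command --pt "0.3 -0.2 0.2 0 0 0 -8.5" --pt "0.3 -0.2 0.2 0 0 0 -17" --pt "0.3 -0.2 0.2 0 0 0 -25.5" --pt "0.3 -0.2 0.2 0 0 0 -34.8" --pt "0.3 -0.2 0.2 0 0 0 -34.8" --pt "0.3 -0.2 0.2 0 0 0 -34.8"

```text
t: 15.85
ee_pos: [0.4324, 0.1773, 0.2006]
eef_rot: [3.142, -0.001, -3.005]
contact_force: [-0.8, -0.1, 0.5]
finger_gap: 0.0554
grip_force: 0.0
```

```bash
python3 - <<'E'
from h import *
st()
im,d=manip.get_image('wrist'); P=cloud('wrist',d)
k=(d>0)&(P[...,2]>.095)&(P[...,2]<.12)&(abs(P[...,1]-.179)<.03)&(abs(P[...,0]-.434)<.03); q=P[k]; print(k.sum(),q.mean(0).round(4),np.ptp(q,0).round(3), q[:,2].max(), q[q[:,2]>.109].mean(0).round(4))
r=manip.landmark_of('dropper','wrist'); print([(np.round(w('wrist',x['centre']),4).tolist(),round(x['score'],2)) for x in r[:2]])
E
```

```text
t 15.85 [0.4324 0.1773 0.2006] [ 1.8000e+02 -7.0000e-02 -1.7217e+02] F [-0.8 -0.1  0.5] gap 0.0554 g 0.0
204 [0.4329 0.1797 0.1054] [0.013 0.013 0.018] 0.11298804090954909 [0.4343 0.1799 0.1109]
[([0.435, 0.1797, -0.0009], 0.69)]
```

Call:
arm_command --pt "0.3 -0.24 0.19 5 0 0 0" --pt "0.3 -0.24 0.19 9 0 0 0" --pt "0.3 -0.24 0.19 13 0 0 0" --pt "0.3 -0.24 0.19 15.5 0 0 0" --pt "0.3 -0.24 0.19 15.5 0 0 0" --pt "-1 -0.24 0.19 15.5 0 0 0" --pt "-1 -0.24 0.19 15.5 0 0 0" --pt "-1 -0.24 0.19 15.5 0 0 0" --pt "-1 -0.24 0.19 15.5 0 0 0" --pt "-1 -0.24 0.19 15.5 0 0 0"

```text
t: 16.95
ee_pos: [0.4355, 0.1804, 0.0475]
eef_rot: [3.14, 0.002, -3.001]
contact_force: [0.8, -0.2, 12.2]
finger_gap: 0.0344
grip_force: 60.8
```

```bash
python3 - <<'E'
from h import *
st()
plan([(.434,.179,.16,188.4),(.35,.08,.36,98.4),(.35,-.12,.36,98.4),(.418,-.323,.2,98.4),(.418,-.323,.06,98.4)])
E
```

```text
t 16.95 [0.4355 0.1804 0.0475] [ 1.7991e+02  1.1000e-01 -1.7193e+02] F [ 0.8 -0.2 12.2] gap 0.0344 g 60.8
[0.17, -0.12, -11.25] turn z -0.3 rows 2.3
[9.88, -8.74, -31.25] turn z 89.7 rows 10.5
[12.69, -28.55, -31.25] turn z 89.7 rows 4.0
[8.8, -49.6, -15.25] turn z 89.7 rows 5.3
[8.8, -49.6, -1.25] turn z 89.7 rows 2.8
```

Call:
arm_command --pt "-1 0 0 -3 0 0 0" --pt "-1 0 0 -7 0 0 0" --pt "-1 0.2 -0.1 -11 0 0 8" --pt "-1 2 -1.5 -14 0 0 16" --pt "-1 4 -3.5 -18 0 0 24" --pt "-1 6 -5 -22 0 0 32" --pt "-1 8 -7 -26 0 0 40" --pt "-1 9.9 -8.7 -30 0 0 48" --pt "-1 9.9 -8.7 -31.2 0 0 56" --pt "-1 9.9 -8.7 -31.2 0 0 64" --pt "-1 9.9 -8.7 -31.2 0 0 72" --pt "-1 9.9 -8.7 -31.2 0 0 80"

```text
t: 18.15
ee_pos: [0.3488, 0.0794, 0.3587]
eef_rot: [3.141, -0.002, 1.88]
contact_force: [0.6, -0.0, -0.9]
finger_gap: 0.0344
grip_force: 60.1
```

```bash
python3 - <<'E'
from h import *
st()
plan([(.35,-.12,.36,98.4),(.418,-.323,.2,98.4),(.418,-.323,.07,98.4)])
E
```

```text
t 18.15 [0.3488 0.0794 0.3587] [ 1.7994e+02 -1.0000e-01  1.0770e+02] F [ 0.6 -0.  -0.9] gap 0.0344 g 60.1
[-19.03, -5.95, -0.13] turn z 9.3 rows 4.0
[-40.44, -5.64, 15.87] turn z 9.3 rows 5.3
[-40.44, -5.64, 28.87] turn z 9.3 rows 2.6
```

```bash
python3 - <<'E'
from h import *
plan([(.35,-.12,.36,90),(.418,-.331,.2,90),(.418,-.331,.07,90)])
E
```

```text
[-19.03, -5.95, -0.13] turn z 17.7 rows 4.0
[-41.2, -5.89, 15.87] turn z 17.7 rows 5.5
[-41.2, -5.89, 28.87] turn z 17.7 rows 2.6
```

Call:
arm_command --pt "-1 -4.7 -1.5 0 0 0 6" --pt "-1 -9.5 -3 0 0 0 12" --pt "-1 -14.3 -4.5 0 0 0 17.7" --pt "-1 -19 -6 0 0 0 17.7" --pt "-1 -23.5 -6 3 0 0 17.7" --pt "-1 -28 -6 6 0 0 17.7" --pt "-1 -32.5 -6 9.5 0 0 17.7" --pt "-1 -37 -5.9 12.5 0 0 17.7" --pt "-1 -41.2 -5.9 15.9 0 0 17.7" --pt "-1 -41.2 -5.9 15.9 0 0 17.7" --pt "-1 -41.2 -5.9 15.9 0 0 17.7" --pt "-1 -41.2 -5.9 15.9 0 0 17.7"

```text
t: 19.35
ee_pos: [0.4214, -0.331, 0.1984]
eef_rot: [3.141, -0.001, 1.578]
contact_force: [1.9, 0.9, 0.5]
finger_gap: 0.034
grip_force: 60.2
```

```bash
python3 - <<'E'
from h import *
st()
plan([(.418,-.331,.07,90)])
E
```

```text
t 19.35 [ 0.4214 -0.331   0.1984] [ 1.7998e+02 -5.0000e-02  9.0430e+01] F [1.9 0.9 0.5] gap 0.034 g 60.2
[-0.0, -0.34, 12.84] turn z 0.4 rows 2.6
```

Call:
arm_command --pt "-1 0 -0.3 4 0 0 0.4" --pt "-1 0 -0.3 8 0 0 0.4" --pt "-1 0 -0.3 12 0 0 0.4" --pt "-1 0 -0.3 14.3 0 0 0.4" --pt "-1 0 -0.3 14.6 0 0 0.4" --pt "-1 0 -0.3 14.6 0 0 0.4"

```text
t: 19.95
ee_pos: [0.4176, -0.3301, 0.0533]
eef_rot: [-3.141, -0.001, 1.57]
contact_force: [0.2, 0.3, -0.8]
finger_gap: 0.0345
grip_force: 60.2
```

Call:
arm_command --pt "-1 0 0 0.1 0 0 0" --pt "-1 0 0 0.1 0 0 0"

```text
t: 20.15
ee_pos: [0.418, -0.3302, 0.0528]
eef_rot: [3.141, 0.0, 1.571]
contact_force: [0.2, -0.8, -0.1]
finger_gap: 0.0343
grip_force: 60.2
```

Call:
arm_command --pt "-1 0 0 0.1 0 0 0" --pt "-1 0 0 0.1 0 0 0"

```text
t: 20.35
ee_pos: [0.418, -0.3302, 0.0516]
eef_rot: [3.141, 0.0, 1.571]
contact_force: [1.4, 0.9, 4.2]
finger_gap: 0.0344
grip_force: 61.0
```

Call:
arm_command --pt "-1 0 0 0.05 0 0 0" --pt "-1 0 0 0.05 0 0 0"

```text
t: 20.55
ee_pos: [0.4181, -0.3304, 0.0515]
eef_rot: [3.14, -0.0, 1.57]
contact_force: [-1.2, 4.3, 17.0]
finger_gap: 0.0345
grip_force: 62.2
```

Call:
arm_command --pt "-1 0 0 -0.05 0 0 0" --pt "0.3 0 0 -0.05 0 0 0" --pt "0.3 0 0 -0.05 0 0 0" --pt "0.3 0 0 -0.05 0 0 0" --pt "0.3 0 0 -3 0 0 0" --pt "0.3 0 0 -7 0 0 0" --pt "0.3 0 0 -12 0 0 0" --pt "0.3 0 0 -16 0 0 0" --pt "0.3 0 0 -16 0 0 0"

```text
t: 21.45
ee_pos: [0.4189, -0.3317, 0.2149]
eef_rot: [3.136, 0.002, 1.57]
contact_force: [0.0, 0.4, -1.6]
finger_gap: 0.0558
grip_force: 0.0
```

```bash
python3 - <<'E'
from h import *
st()
plan([(.35,-.12,.34,98.4),(.35,.08,.34,98.4),(.484,.258,.2,98.4)])
im,d=manip.get_image('wrist'); cv2.imwrite('pics/w3.png',im)
E
```

```text
t 21.45 [ 0.4189 -0.3317  0.2149] [1.7969e+02 1.3000e-01 8.9960e+01] F [ 0.   0.4 -1.6] gap 0.0558 g 0.0
[21.16, -6.9, -12.51] turn z -8.4 rows 5.1
[41.16, -6.92, -12.51] turn z -8.4 rows 4.0
[58.97, 6.47, 1.49] turn z -8.4 rows 5.3
```

View pics/w3.png

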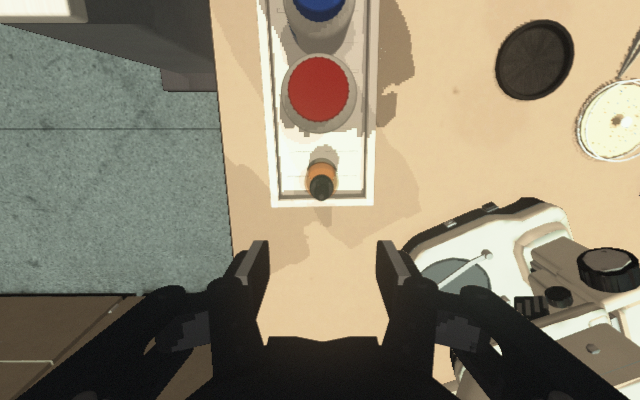

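The dropper stands upright in the tray at (321,180), clear of red at (318,90). Next is the cover.

Call:
arm_command --pt "0 4.3 -1.4 -2.5 0 0 -8.4" --pt "0 8.5 -2.8 -5 0 0 -8.4" --pt "0 12.7 -4.2 -7.5 0 0 -8.4" --pt "0 17 -5.6 -10 0 0 -8.4" --pt "0 21.2 -6.9 -12.5 0 0 -8.4" --pt "0 26 -6.9 -12.5 0 0 -8.4" --pt "0 31 -6.9 -12.5 0 0 -8.4" --pt "0 36 -6.9 -12.5 0 0 -8.4" --pt "0 41.2 -6.9 -12.5 0 0 -8.4" --pt "0 45 -4 -9.5 0 0 -8.4" --pt "0 48.5 -1.5 -7 0 0 -8.4" --pt "0 52 1 -4.5 0 0 -8.4"

```text
t: 22.7
ee_pos: [0.4007, 0.1392, 0.2814]
eef_rot: [-3.141, -0.001, 1.718]
contact_force: [1.2, -0.2, 0.1]
finger_gap: 0.043
grip_force: 0.0
```

```bash
python3 - <<'E'
from h import *
st()
im,d=manip.get_image('wrist')
r=manip.landmark_of('cover_grip','wrist'); print([(np.round(w('wrist',x['centre']),4).tolist(),round(x['score'],2)) for x in r[:2]])
plan([(.484,.258,.2,98.4)])
E
```

```text
t 22.7 [0.4007 0.1392 0.2814] [-1.7999e+02 -7.0000e-02  9.8450e+01] F [ 1.2 -0.2  0.1] gap 0.043 g 0.0
[([0.4789, 0.258, 0.077], 0.94)]
[10.32, 10.03, 7.84] turn z 0.3 rows 3.3
```

Call:
arm_command --pt "0 3.5 3.4 2.6 0 0 0" --pt "0 7 6.8 5.2 0 0 0" --pt "0 10.3 10 7.8 0 0 0" --pt "0 10.3 10 7.8 0 0 0" --pt "0 10.3 10 7.8 0 0 0"

```text
t: 23.3
ee_pos: [0.4842, 0.2536, 0.2021]
eef_rot: [-3.138, 0.002, 1.718]
contact_force: [-0.5, 0.2, 0.2]
finger_gap: 0.0428
grip_force: 0.0
```

```bash
python3 - <<'E'
from h import *
st()
im,d=manip.get_image('wrist'); P=cloud('wrist',d); b=im.astype(int)
k=(d>0)&(P[...,2]>.084)&(P[...,2]<.1)&(abs(P[...,1]-.258)<.06)&(abs(P[...,0]-.484)<.03)&(b[...,0]>b[...,2]+50); q=P[k]
print(k.sum(),np.median(q[:,2]),cv2.minAreaRect(q[:,:2].astype(np.float32)))
r=manip.landmark_of('canister','wrist'); print([(np.round(w('wrist',x['centre']),4).tolist(),round(x['score'],2)) for x in r[:2]])
cv2.imwrite('pics/w4.png',im)
E
```

```text
t 23.3 [0.4842 0.2536 0.2021] [-1.7979e+02  1.3000e-01  9.8440e+01] F [-0.5  0.2  0.2] gap 0.0428 g 0.0
1141 0.09172699902116992 ((0.48377931118011475, 0.2594462037086487), (0.011559072881937027, 0.07886344194412231), 7.90252685546875)
[]
```

View pics/w4.png

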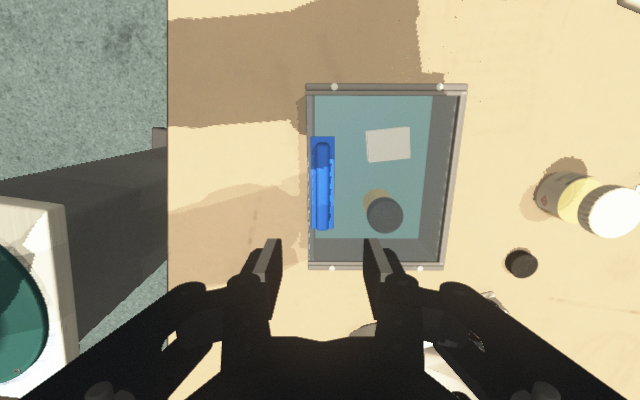

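The grip is at (.484,.259), yaw 8°, centred near (322,185) in the picture. The canister is at (384,213) and the loupe at (388,145).

Call:
arm_command --pt "-0.2 0.58 0.04 4 0 0 0.4" --pt "-0.2 0.58 0.04 8 0 0 0.4" --pt "-0.2 0.58 0.04 11 0 0 0.4" --pt "-0.2 0.58 0.04 12.5 0 0 0.4" --pt "-0.2 0.58 0.04 12.5 0 0 0.4" --pt "-1 0.58 0.04 12.5 0 0 0.4" --pt "-1 0.58 0.04 12.5 0 0 0.4" --pt "-1 0.58 0.04 12.5 0 0 0.4" --pt "-1 0.58 0.04 12.5 0 0 0.4"

```text
t: 24.3
ee_pos: [0.483, 0.259, 0.0814]
eef_rot: [-3.139, -0.001, 1.71]
contact_force: [-17.4, -6.4, 19.1]
finger_gap: 0.0102
grip_force: 59.1
```

Call:
arm_command --pt "-1 0 0 -0.3 0 0 0" --pt "-1 0 -1 -0.3 0 0 0" --pt "-1 0 -2 -0.3 0 0 0" --pt "-1 0 -3 -0.3 0 0 0"

```text
t: 24.7
ee_pos: [0.4527, 0.2545, 0.082]
eef_rot: [-3.139, 0.001, 1.71]
contact_force: [2.7, 1.9, -36.2]
finger_gap: 0.0098
grip_force: 61.7
```

Call:
arm_command --pt "-1 0 -1 0 0 0 0" --pt "-1 0 -2 0 0 0 0" --pt "-1 0 -3 0 0 0 0" --pt "-1 0 -4 0 0 0 0" --pt "-1 0 -5 0 0 0 0" --pt "-1 0 -6 0 0 0 0" --pt "-1 0 -6.7 0 0 0 0" --pt "-1 0 -6.7 0 0 0 0"

```text
t: 25.5
ee_pos: [0.3856, 0.2447, 0.082]
eef_rot: [-3.138, 0.001, 1.711]
contact_force: [-0.4, 1.2, -39.8]
finger_gap: 0.0097
grip_force: 61.3
```

Call:
arm_command --pt "-1 0 0 0.2 0 0 0" --pt "-1 0 -0.3 0.2 0 0 0" --pt "-1 0 -0.4 0.2 0 0 0"

```text
t: 25.8
ee_pos: [0.3848, 0.2448, 0.0816]
eef_rot: [3.14, -0.001, 1.709]
contact_force: [2.7, -5.2, -6.6]
finger_gap: 0.0099
grip_force: 65.3
```

Call:
arm_command --pt "-0.2 0 -0.4 0 0 0 0" --pt "-0.2 0 -0.4 0 0 0 0" --pt "-0.2 0 -0.4 0 0 0 0" --pt "0.4 0 -0.4 -4 0 0 0" --pt "0.4 0 0 -9 0 0 0" --pt "0.4 -3 5 -13 0 0 0" --pt "0.4 -5 10 -15 0 0 0" --pt "0.4 -5 14 -15 0 0 0" --pt "0.4 -5 14 -15 0 0 0" --pt "0.4 -5 14 -15 0 0 0"

```text
t: 26.8
ee_pos: [0.532, 0.2143, 0.231]
eef_rot: [3.14, 0.0, 1.708]
contact_force: [-0.4, -0.2, -0.2]
finger_gap: 0.0601
grip_force: 0.0
```

```bash
python3 - <<'E'
from h import *
st()
im,d=manip.get_image('wrist'); P=cloud('wrist',d)
for n in ['canister','loupe_in','cover_grip']:
  r=manip.landmark_of(n,'wrist'); print(n,[(np.round(w('wrist',x['centre']),4).tolist(),round(x['score'],2)) for x in r[:2]])
k=(d>0)&(P[...,2]>.053)&(P[...,2]<.069)&(abs(P[...,1]-.23)<.06)&(abs(P[...,0]-.54)<.05); q=P[k]
m=np.uint8(k)*255; n,l,s,c=cv2.connectedComponentsWithStats(m)
for i in range(1,n):
  if s[i,4]>200: print(s[i],P[l==i].mean(0).round(4),np.ptp(P[l==i],0).round(3))
cv2.imwrite('pics/w5.png',im)
E
```

```text
t 26.8 [0.532  0.2143 0.231 ] [1.7993e+02 2.0000e-02 9.7870e+01] F [-0.4 -0.2 -0.2] gap 0.0601 g 0.0
canister [([0.5477, 0.2313, 0.0027], 0.88)]
loupe_in [([0.549, 0.3025, 0.0093], 0.89)]
cover_grip [([0.385, 0.2449, 0.0806], 0.59)]
[327 150  33  34 870] [0.551  0.234  0.0608] [0.035 0.035 0.01 ]
```

View pics/w5.png

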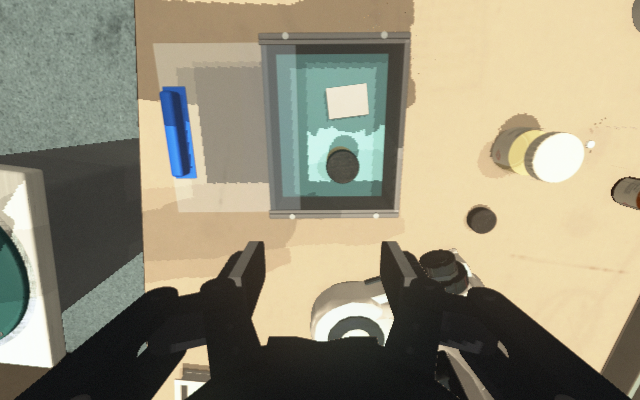

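Cover is open, with its rear edge at about column 275. The canister is at (343,165) and the loupe at (347,101). I'll turn the hand 90° so the fingers close along case y, away from the cover's edge.

```bash
python3 - <<'E'
from h import *
plan([(.55,.233,.2,188),(.55,.233,.1,188)])
E
```

```text
[1.47, 2.32, 3.05] turn z -90.0 rows 10.5
[1.47, 2.32, 13.05] turn z -90.0 rows 2.0
```

Call:
arm_command --pt "0.2 1.5 2.3 0 0 0 -8" --pt "0.2 1.5 2.3 3 0 0 -16" --pt "0.2 1.5 2.3 3 0 0 -24" --pt "0.2 1.5 2.3 3 0 0 -32" --pt "0.2 1.5 2.3 3 0 0 -40" --pt "0.2 1.5 2.3 3 0 0 -48" --pt "0.2 1.5 2.3 3 0 0 -56" --pt "0.2 1.5 2.3 3 0 0 -64" --pt "0.2 1.5 2.3 3 0 0 -72" --pt "0.2 1.5 2.3 3 0 0 -80" --pt "0.2 1.5 2.3 3 0 0 -88" --pt "0.2 1.5 2.3 3 0 0 -90"

```text
t: 28.2
ee_pos: [0.5498, 0.2334, 0.2008]
eef_rot: [3.141, -0.0, -2.996]
contact_force: [0.2, 0.1, -0.8]
finger_gap: 0.0512
grip_force: 0.0
```

```bash
python3 - <<'E'
from h import *
st()
im,d=manip.get_image('wrist'); P=cloud('wrist',d)
r=manip.landmark_of('canister','wrist'); print([(np.round(w('wrist',x['centre']),4).tolist(),round(x['score'],2)) for x in r[:2]])
k=(d>0)&(P[...,2]>.053)&(P[...,2]<.069)&(abs(P[...,1]-.233)<.03)&(abs(P[...,0]-.55)<.03); q=P[k]
print(k.sum(),q.mean(0).round(4),np.ptp(q,0).round(3),((q.max(0)+q.min(0))/2).round(4))
plan([(.55,.233,.034,188)])
E
```

```text
t 28.2 [0.5498 0.2334 0.2008] [ 1.7996e+02 -1.0000e-02 -1.7166e+02] F [ 0.2  0.1 -0.8] gap 0.0512 g 0.0
[([0.5503, 0.2317, 0.0042], 0.97)]
1020 [0.5516 0.2327 0.0611] [0.035 0.036 0.011] [0.5524 0.233  0.0583]
[-0.01, -0.03, 16.68] turn z 0.0 rows 3.3
```

Call:
arm_command --pt "0.2 -0.1 0 4 0 0 0" --pt "0.2 -0.1 0 8 0 0 0" --pt "0.2 -0.1 0 12 0 0 0" --pt "0.2 -0.1 0 15 0 0 0" --pt "0.2 -0.1 0 16.7 0 0 0" --pt "0.2 -0.1 0 16.7 0 0 0"

```text
t: 28.9
ee_pos: [0.5506, 0.2336, 0.0324]
eef_rot: [-3.142, -0.002, -3.003]
contact_force: [-0.3, 0.2, 0.3]
finger_gap: 0.051
grip_force: 0.0
```

Call:
arm_command --pt "-1 0 0 0 0 0 0" --pt "-1 0 0 0 0 0 0" --pt "-1 0 0 0 0 0 0" --pt "-1 0 0 0 0 0 0"

```text
t: 29.3
ee_pos: [0.5514, 0.2333, 0.0337]
eef_rot: [3.141, 0.0, -3.003]
contact_force: [-0.6, 0.9, 1.0]
finger_gap: 0.0347
grip_force: 59.7
```

```bash
python3 - <<'E'
from h import *
st()
plan([(.55,.233,.18,188),(.36,.1,.34,98),(.35,-.12,.34,98),(.42,-.25,.30,98),(.653,-.207,.2,98)])
im,d=manip.get_image('top'); cv2.imwrite('pics/t2.png',im)
E
```

```text
t 29.3 [0.5514 0.2333 0.0337] [ 179.98    0.   -172.04] F [-0.6  0.9  1. ] gap 0.0347 g 59.7
[0.15, -0.01, -14.63] turn z -0.0 rows 2.9
[20.81, -10.56, -30.63] turn z 90.0 rows 10.5
[24.84, -32.21, -30.63] turn z 90.0 rows 4.4
[19.71, -46.05, -26.63] turn z 90.0 rows 3.1
[-3.96, -45.02, -16.63] turn z 90.0 rows 5.1
```

View pics/t2.png

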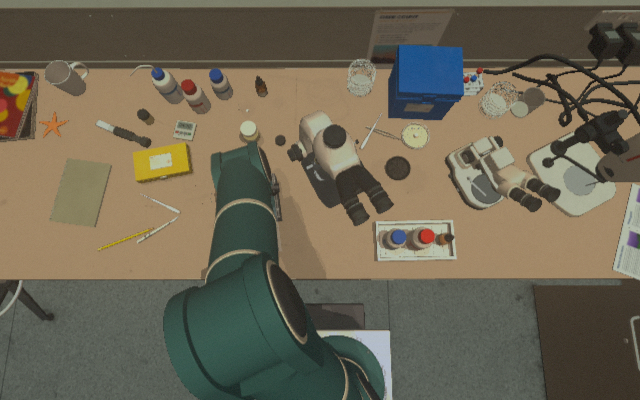

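```bash
python3 - <<'E'
from h import *
im,d=manip.get_image('top'); P=cloud('top',d)
print(manip.read_state()['joint_positions'].round(3))
for v in range(150,330,15):
  row=[u for u in range(160,310) if d[v,u]>0 and P[v,u,2]>.15]
  if row: q=P[v,row]; i=q[:,2].argmax(); print(v,'top',q[i].round(3),'edges y',q[[0,-1],1].round(3),q[[0,-1],2].round(3))
E
```

```text
[-0.587  0.627  0.178  1.816 -0.161  0.712  1.39 ]
150 top [0.577 0.194 0.41 ] edges y [0.259 0.182] [0.359 0.363]
165 top [0.53  0.216 0.453] edges y [0.283 0.078] [0.414 0.178]
180 top [0.484 0.197 0.508] edges y [0.271 0.078] [0.432 0.171]
195 top [0.445 0.186 0.557] edges y [0.247 0.148] [0.485 0.481]
210 top [0.413 0.172 0.595] edges y [0.235 0.136] [0.529 0.528]
225 top [0.384 0.172 0.627] edges y [0.229 0.128] [0.557 0.531]
240 top [0.36  0.167 0.654] edges y [0.219 0.121] [0.602 0.585]
255 top [0.335 0.124 0.73 ] edges y [0.211 0.116] [0.635 0.61 ]
270 top [0.317 0.12  0.754] edges y [0.207 0.1  ] [0.66  0.701]
285 top [0.3   0.111 0.765] edges y [0.199 0.086] [0.701 0.682]
300 top [0.285 0.105 0.77 ] edges y [0.236 0.079] [0.715 0.598]
315 top [0.27  0.099 0.77 ] edges y [0.23  0.068] [0.739 0.595]
```

Call:
arm_command --pt "-1 0 0 -3 0 0 0" --pt "-1 0 0 -7 0 0 0" --pt "-1 0 0 -11 0 0 0" --pt "-1 0.2 0 -14.6 0 0 8" --pt "-1 3 -1.5 -17 0 0 16" --pt "-1 6 -3 -20 0 0 24" --pt "-1 10 -5 -23 0 0 32" --pt "-1 14 -7 -26 0 0 40" --pt "-1 18 -9 -29 0 0 48" --pt "-1 20.8 -10.5 -30.6 0 0 56" --pt "-1 20.8 -10.5 -30.6 0 0 64" --pt "-1 20.8 -10.5 -30.6 0 0 72"

```text
t: 30.6
ee_pos: [0.3597, 0.0999, 0.3407]
eef_rot: [3.138, -0.002, 2.018]
contact_force: [0.9, -0.9, -1.0]
finger_gap: 0.0349
grip_force: 59.9
```

```bash
python3 - <<'E'
from h import *
st()
plan([(.35,-.12,.34,98),(.42,-.24,.32,98),(.55,-.23,.26,98),(.653,-.207,.18,98)])
E
```

```text
t 30.6 [0.3597 0.0999 0.3407] [ 1.7981e+02 -9.0000e-02  1.1562e+02] F [ 0.9 -0.9 -1. ] gap 0.0349 g 59.9
[-19.41, -10.38, 0.07] turn z 17.6 rows 4.4
[-33.26, -9.26, 2.07] turn z 17.6 rows 2.8
[-37.98, 2.89, 8.07] turn z 17.6 rows 2.9
[-40.36, 13.17, 16.07] turn z 17.6 rows 2.6
```

Call:
arm_command --pt "-1 -5 -2.9 0 0 0 6" --pt "-1 -10 -5.5 0 0 0 12" --pt "-1 -15 -8 0 0 0 17.6" --pt "-1 -19.4 -10.4 0 0 0 17.6" --pt "-1 -19.4 -10.4 0 0 0 17.6" --pt "-1 -24 -10 0.6 0 0 17.6" --pt "-1 -29 -9.6 1.3 0 0 17.6" --pt "-1 -33.3 -9.3 2 0 0 17.6" --pt "-1 -33.3 -9.3 2 0 0 17.6" --pt "-1 -35 -5 4 0 0 17.6" --pt "-1 -36.5 -1 6 0 0 17.6" --pt "-1 -38 2.9 8 0 0 17.6"

```text
t: 31.8
ee_pos: [0.5544, -0.2277, 0.2581]
eef_rot: [3.142, -0.001, 1.717]
contact_force: [0.0, 0.8, 1.3]
finger_gap: 0.0348
grip_force: 60.0
```

```bash
python3 - <<'E'
from h import *
st()
im,d=manip.get_image('wrist')
r=manip.landmark_of('dish','wrist'); print([(np.round(w('wrist',x['centre']),4).tolist(),round(x['score'],2)) for x in r[:2]])
im,d=manip.get_image('top'); cv2.imwrite('pics/t3.png',im[120:300,250:500].repeat(2,0).repeat(2,1))
plan([(.653,-.207,.18,98),(.653,-.207,.06,98)])
E
```

```text
t 31.8 [ 0.5544 -0.2277  0.2581] [ 1.80e+02 -9.00e-02  9.84e+01] F [0.  0.8 1.3] gap 0.0348 g 60.0
[([0.6546, -0.2056, -0.0061], 0.91)]
[0.55, 10.16, 7.68] turn z 0.5 rows 2.5
[0.55, 10.16, 19.68] turn z 0.5 rows 2.4
```

View pics/t3.png

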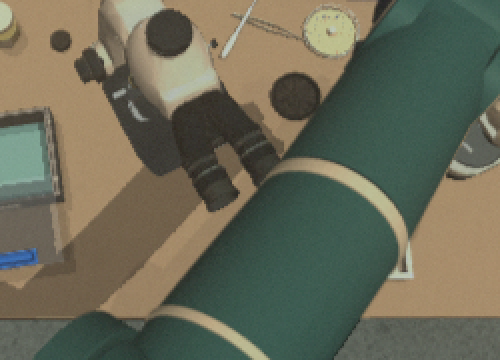

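The forearm runs to the right of the eyepieces (tips near (215,195) and (265,165) in the crop) with room to spare. Continuing to the dish.

Call:
arm_command --pt "-1 0.2 3.5 2 0 0 0" --pt "-1 0.4 7 4 0 0 0" --pt "-1 0.6 10.2 7.7 0 0 0" --pt "-1 0.6 10.2 10 0 0 0" --pt "-1 0.6 10.2 13 0 0 0" --pt "-1 0.6 10.2 16 0 0 0" --pt "-1 0.6 10.2 16 0 0 0" --pt "-1 0.6 10.2 16 0 0 0"

```text
t: 32.75
ee_pos: [0.6525, -0.2081, 0.1011]
eef_rot: [3.141, 0.0, 1.716]
contact_force: [0.4, 0.1, 0.7]
finger_gap: 0.0348
grip_force: 60.1
```

```bash
python3 - <<'E'
from h import *
st()
plan([(.6535,-.2065,.04,98),(.6535,-.2065,.034,98)])
E
```

```text
t 32.75 [ 0.6525 -0.2081  0.1011] [179.97   0.    98.34] F [0.4 0.1 0.7] gap 0.0348 g 60.1
[0.14, 0.12, 6.11] turn z 0.3 rows 1.2
[0.14, 0.12, 6.71] turn z 0.3 rows 0.1
```

Call:
arm_command --pt "-1 0.15 0.1 3 0 0 0" --pt "-1 0.15 0.1 5.5 0 0 0" --pt "-1 0.15 0.1 6.8 0 0 0" --pt "-1 0.15 0.1 6.8 0 0 0"

```text
t: 33.15
ee_pos: [0.6536, -0.2064, 0.0321]
eef_rot: [3.141, 0.0, 1.717]
contact_force: [0.4, 1.5, 0.6]
finger_gap: 0.0349
grip_force: 60.6
```

Call:
arm_command --pt "-1 0 0 0.1 0 0 0" --pt "-1 0 0 0.1 0 0 0"

```text
t: 33.35
ee_pos: [0.6539, -0.2064, 0.0318]
eef_rot: [3.14, 0.0, 1.717]
contact_force: [-0.1, 0.2, -0.2]
finger_gap: 0.0349
grip_force: 60.6
```

Call:
arm_command --pt "-1 0 0 0.1 0 0 0" --pt "-1 0 0 0.1 0 0 0"

```text
t: 33.55
ee_pos: [0.6539, -0.2064, 0.0307]
eef_rot: [3.14, 0.0, 1.717]
contact_force: [-2.5, 0.6, 10.2]
finger_gap: 0.0347
grip_force: 61.4
```

Call:
arm_command --pt "0.2 0 0 0 0 0 0" --pt "0.2 0 0 0 0 0 0" --pt "0.2 0 0 0 0 0 0" --pt "0.2 0 0 -3 0 0 0" --pt "0.2 0 0 -7 0 0 0" --pt "0.2 0 0 -11 0 0 0" --pt "0.2 0 0 -15 0 0 0" --pt "0.2 0 -3 -19 0 0 0" --pt "0.2 0 -7 -22 0 0 0" --pt "0.2 0 -11 -24 0 0 0"

```text
t: 34.55
ee_pos: [0.5435, -0.2229, 0.2711]
eef_rot: [3.14, 0.0, 1.717]
contact_force: [1.0, -0.4, 1.4]
finger_gap: 0.0513
grip_force: 0.0
```

```bash
python3 - <<'E'
from h import *
st()
im,d=manip.get_image('wrist'); cv2.imwrite('pics/w6.png',im); P=cloud('wrist',d)
k=(d>0)&(P[...,2]>.05)&(P[...,2]<.07)&(abs(P[...,1]+.206)<.04)&(abs(P[...,0]-.653)<.04); q=P[k]
print(k.sum(),q.mean(0).round(4),np.ptp(q,0).round(3))
r=manip.landmark_of('dish','wrist'); print([(np.round(w('wrist',x['centre']),4).tolist(),round(x['score'],2)) for x in r[:2]])
plan([(.42,-.24,.34,98),(.35,-.12,.34,98),(.35,.08,.34,98),(.36,.2,.2,98),(.384,.2445,.15,98)])
E
```

```text
t 34.55 [ 0.5435 -0.2229  0.2711] [1.7993e+02 1.0000e-02 9.8370e+01] F [ 1.  -0.4  1.4] gap 0.0513 g 0.0
714 [ 0.6486 -0.211   0.0605] [0.036 0.036 0.014]
[([0.6525, -0.211, -0.0003], 0.7)]
[0.2, -12.22, -6.74] turn z 0.1 rows 2.8
[13.07, -17.46, -6.74] turn z 0.1 rows 2.8
[32.87, -14.64, -6.74] turn z 0.1 rows 4.0
[44.61, -11.96, 7.26] turn z 0.1 rows 3.7
[48.67, -8.96, 12.26] turn z 0.1 rows 1.4
```

View pics/w6.png

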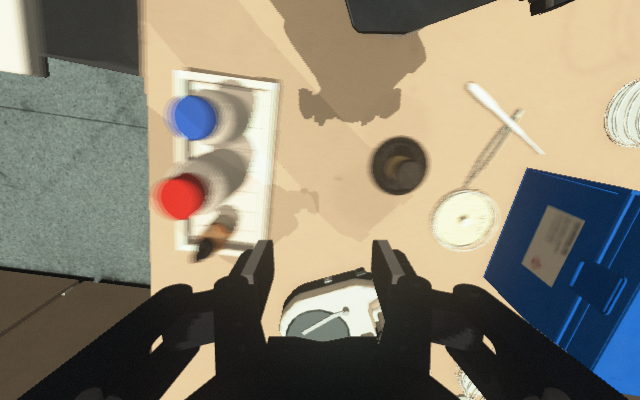

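The canister stands in the dish at (399,165), and all three bottles are standing in the tray. Next I'll shut the cover.

Call:
arm_command --pt "0 0 -4 -2.5 0 0 0" --pt "0 0 -8 -5 0 0 0" --pt "0 0.2 -12.2 -6.7 0 0 0" --pt "0 4.5 -14 -6.7 0 0 0" --pt "0 9 -16 -6.7 0 0 0" --pt "0 13 -17.5 -6.7 0 0 0" --pt "0 18 -16.8 -6.7 0 0 0" --pt "0 23 -16.1 -6.7 0 0 0" --pt "0 28 -15.4 -6.7 0 0 0" --pt "0 32.9 -14.6 -6.7 0 0 0" --pt "0 32.9 -14.6 -6.7 0 0 0" --pt "0 32.9 -14.6 -6.7 0 0 0"

```text
t: 35.85
ee_pos: [0.3522, 0.0828, 0.3364]
eef_rot: [-3.141, 0.0, 1.719]
contact_force: [-0.2, -1.5, 0.2]
finger_gap: 0.0426
grip_force: 0.0
```

```bash
python3 - <<'E'
from h import *
st()
plan([(.36,.2,.24,98),(.384,.2445,.15,98),(.384,.2445,.081,98)])
E
```

```text
t 35.85 [0.3522 0.0828 0.3364] [-1.7996e+02  2.0000e-02  9.8490e+01] F [-0.2 -1.5  0.2] gap 0.0426 g 0.0
[11.47, 2.51, 9.64] turn z 0.5 rows 3.0
[15.52, 5.54, 18.64] turn z 0.5 rows 2.1
[15.52, 5.54, 25.54] turn z 0.5 rows 1.4
```

Call:
arm_command --pt "0 4 1 3 0 0 0.5" --pt "0 8 2 6 0 0 0.5" --pt "0 11.5 2.5 9.6 0 0 0.5" --pt "0 13.5 4 14 0 0 0.5" --pt "0 15.5 5.6 18.6 0 0 0.5" --pt "0 15.5 5.6 18.6 0 0 0.5" --pt "0 15.5 5.6 18.6 0 0 0.5"

```text
t: 36.55
ee_pos: [0.3853, 0.2422, 0.1499]
eef_rot: [-3.14, 0.002, 1.707]
contact_force: [0.4, -0.4, 0.7]
finger_gap: 0.0427
grip_force: 0.0
```

```bash
python3 - <<'E'
from h import *
st()
im,d=manip.get_image('wrist')
r=manip.landmark_of('cover_grip','wrist'); print([(np.round(w('wrist',x['centre']),4).tolist(),round(x['score'],2)) for x in r[:2]])
plan([(.3848,.2448,.08,98)])
E
```

```text
t 36.55 [0.3853 0.2422 0.1499] [-1.7989e+02  1.1000e-01  9.7800e+01] F [ 0.4 -0.4  0.7] gap 0.0427 g 0.0
[([0.3842, 0.2447, 0.0847], 0.83)]
[0.22, -0.07, 7.2] turn z -0.2 rows 1.4
```

Call:
arm_command --pt "-0.2 0.25 -0.05 3.5 0 0 0" --pt "-0.2 0.25 -0.05 6 0 0 0" --pt "-0.2 0.25 -0.05 7.1 0 0 0" --pt "-0.2 0.25 -0.05 7.1 0 0 0" --pt "-1 0.25 -0.05 7.1 0 0 0" --pt "-1 0.25 -0.05 7.1 0 0 0" --pt "-1 0.25 -0.05 7.1 0 0 0" --pt "-1 0.25 -0.05 7.1 0 0 0"

```text
t: 37.45
ee_pos: [0.3851, 0.2464, 0.0812]
eef_rot: [3.14, -0.002, 1.708]
contact_force: [-0.8, -3.1, 12.3]
finger_gap: 0.0101
grip_force: 59.4
```

Call:
arm_command --pt "-1 0 1 0 0 0 0" --pt "-1 0 2 0 0 0 0" --pt "-1 0 3 0 0 0 0" --pt "-1 0 4 0 0 0 0" --pt "-1 0 5 0 0 0 0" --pt "-1 0 6 0 0 0 0" --pt "-1 0 7 0 0 0 0" --pt "-1 0 8 0 0 0 0" --pt "-1 0 9 0 0 0 0" --pt "-1 0 9.8 0 0 0 0" --pt "-1 0 9.8 0 0 0 0"

```text
t: 38.55
ee_pos: [0.4825, 0.2605, 0.0813]
eef_rot: [3.14, -0.002, 1.709]
contact_force: [1.3, 3.1, 4.6]
finger_gap: 0.0104
grip_force: 59.1
```

Call:
arm_command --pt "-1 0 0.2 0 0 0 0" --pt "-1 0 0.4 0 0 0 0" --pt "-1 0 0.4 0 0 0 0"

```text
t: 38.85
ee_pos: [0.4829, 0.2606, 0.0811]
eef_rot: [-3.137, -0.001, 1.71]
contact_force: [-24.7, -2.3, 27.1]
finger_gap: 0.01
grip_force: 62.1
```

Call:
arm_command --pt "-1 0 -0.25 -0.1 0 0 0" --pt "-0.2 0 -0.25 -0.1 0 0 0" --pt "-0.2 0 -0.25 -0.1 0 0 0" --pt "-0.2 0 -0.25 -0.1 0 0 0" --pt "-0.2 0 -0.25 -4 0 0 0" --pt "0.3 0 -0.25 -8 0 0 0" --pt "0.3 -3 -3 -12 0 0 0" --pt "0.3 -6 -6 -15 0 0 0"

```text
t: 39.65
ee_pos: [0.4386, 0.1976, 0.226]
eef_rot: [3.14, -0.0, 1.709]
contact_force: [-1.1, 0.1, 1.4]
finger_gap: 0.0558
grip_force: 0.0
```

```bash
python3 - <<'E'
from h import *
st()
im,d=manip.get_image('wrist'); P=cloud('wrist',d); b=im.astype(int)
k=(d>0)&(P[...,2]>.084)&(P[...,2]<.1)&(abs(P[...,1]-.258)<.06)&(abs(P[...,0]-.484)<.04)&(b[...,0]>b[...,2]+50); q=P[k]
print(k.sum(),cv2.minAreaRect(q[:,:2].astype(np.float32)))
plan([(.35,.08,.34,98),(.35,-.12,.34,90),(.418,-.3305,.21,90)])
E
```

```text
t 39.65 [0.4386 0.1976 0.226 ] [ 1.7993e+02 -2.0000e-02  9.7890e+01] F [-1.1  0.1  1.4] gap 0.0558 g 0.0
1223 ((0.4816433787345886, 0.254864901304245), (0.012208571657538414, 0.07977531850337982), 8.329943656921387)
[-10.03, -10.13, -11.0] turn z -0.4 rows 3.6
[-29.85, -12.79, -11.0] turn z 7.6 rows 4.0
[-51.62, -8.85, 2.0] turn z 7.6 rows 5.1
```

Call:
arm_command --pt "0.3 -3.5 -3.5 -4 0 0 0" --pt "0.3 -7 -7 -8 0 0 0" --pt "0.3 -10 -10.1 -11 0 0 0" --pt "0.3 -15 -10.8 -11 0 0 0" --pt "0.3 -20 -11.5 -11 0 0 4" --pt "0.3 -25 -12.1 -11 0 0 7.6" --pt "0.3 -29.8 -12.8 -11 0 0 7.6" --pt "0.3 -34 -12 -8.5 0 0 7.6" --pt "0.3 -38.3 -11.3 -6 0 0 7.6" --pt "0.3 -42.5 -10.5 -3.5 0 0 7.6" --pt "0.3 -47 -9.7 -1 0 0 7.6" --pt "0.3 -51.6 -8.9 2 0 0 7.6"

```text
t: 40.9
ee_pos: [0.4093, -0.2845, 0.2301]
eef_rot: [3.14, 0.001, 1.577]
contact_force: [1.6, 2.3, 3.3]
finger_gap: 0.0556
grip_force: 0.0
```

```bash
python3 - <<'E'
from h import *
st()
plan([(.4181,-.3304,.21,90),(.4181,-.3304,.0515,90)])
E
```

```text
t 40.9 [ 0.4093 -0.2845  0.2301] [1.7993e+02 4.0000e-02 9.0370e+01] F [1.6 2.3 3.3] gap 0.0556 g 0.0
[-4.59, 0.85, 2.01] turn z 0.4 rows 1.0
[-4.59, 0.85, 17.86] turn z 0.4 rows 3.2
```

Call:
arm_command --pt "0.3 -4.6 0.85 2 0 0 0.4" --pt "0.3 -4.6 0.85 2 0 0 0.4" --pt "0.3 -4.6 0.85 2 0 0 0.4" --pt "0.3 -4.6 0.85 2 0 0 0.4"

```text
t: 41.3
ee_pos: [0.417, -0.3286, 0.2109]
eef_rot: [3.141, -0.001, 1.569]
contact_force: [0.1, -0.3, 0.1]
finger_gap: 0.0555
grip_force: 0.0
```

```bash
python3 - <<'E'
from h import *
st()
im,d=manip.get_image('wrist'); P=cloud('wrist',d)
k=(d>0)&(P[...,2]>.1)&(P[...,2]<.125)&(abs(P[...,1]+.33)<.03)&(abs(P[...,0]-.418)<.03); q=P[k]; print(k.sum(),q.mean(0).round(4))
plan([(.4181,-.3304,.0515,90)])
E
```

```text
t 41.3 [ 0.417  -0.3286  0.2109] [ 1.7999e+02 -5.0000e-02  8.9880e+01] F [ 0.1 -0.3  0.1] gap 0.0555 g 0.0
195 [ 0.4199 -0.3273  0.1096]
[-0.23, 0.08, 15.96] turn z -0.1 rows 3.2
```

Call:
arm_command --pt "0.3 -0.2 0.1 5 0 0 0" --pt "0.3 -0.2 0.1 10 0 0 0" --pt "0.3 -0.2 0.1 14 0 0 0" --pt "0.3 -0.2 0.1 16 0 0 0" --pt "0.3 -0.2 0.1 16 0 0 0" --pt "0.3 -0.2 0.1 16 0 0 0"

```text
t: 41.95
ee_pos: [0.4188, -0.3306, 0.0519]
eef_rot: [3.14, -0.0, 1.57]
contact_force: [0.3, -1.0, 0.7]
finger_gap: 0.0555
grip_force: 0.0
```

Call:
arm_command --pt "-1 0 0 0 0 0 0" --pt "-1 0 0 0 0 0 0" --pt "-1 0 0 0 0 0 0" --pt "-1 0 0 0 0 0 0"

```text
t: 42.35
ee_pos: [0.419, -0.3314, 0.0524]
eef_rot: [3.139, 0.0, 1.569]
contact_force: [-2.4, 2.7, 16.5]
finger_gap: 0.0347
grip_force: 58.2
```

```bash
python3 - <<'E'
from h import *
st()
plan([(.4181,-.3304,.2,90),(.35,-.12,.36,98),(.35,.08,.36,98),(.434,.179,.2,188),(.4355,.1804,.0475,188)],None,90)
E
```

```text
t 42.35 [ 0.419  -0.3314  0.0524] [1.7985e+02 1.0000e-02 8.9890e+01] F [-2.4  2.7 16.5] gap 0.0347 g 58.2
[0.1, -0.09, -14.76] turn z 0 rows 3.0
[21.14, -6.9, -30.76] turn z -8 rows 5.5
[41.14, -6.9, -30.76] turn z -8 rows 4.0
[51.04, 1.5, -14.76] turn z -98 rows 10.5
[51.18, 1.65, 0.49] turn z -98 rows 3.1
```

Call:
arm_command --pt "-1 0 0 -4 0 0 0" --pt "-1 0 0 -8 0 0 0" --pt "-1 0 0 -12 0 0 0" --pt "-1 2 -0.6 -16 0 0 0" --pt "-1 6 -2 -19 0 0 0" --pt "-1 10 -3.4 -22.3 0 0 -2" --pt "-1 14 -4.7 -25.5 0 0 -4" --pt "-1 18 -6 -28.5 0 0 -6" --pt "-1 21.1 -6.9 -30.7 0 0 -8" --pt "-1 26 -6.9 -30.7 0 0 -14" --pt "-1 31 -6.9 -30.7 0 0 -20" --pt "-1 36 -6.9 -30.7 0 0 -26"

```text
t: 43.55
ee_pos: [0.3513, -0.0219, 0.3542]
eef_rot: [3.137, -0.002, 2.026]
contact_force: [1.0, 1.0, -1.6]
finger_gap: 0.0342
grip_force: 60.3
```

```bash
python3 - <<'E'
from h import *
st()
plan([(.35,.08,.36,150),(.434,.179,.2,188)])
E
```

```text
t 43.55 [ 0.3513 -0.0219  0.3542] [ 1.7972e+02 -1.2000e-01  1.1608e+02] F [ 1.   1.  -1.6] gap 0.0342 g 60.3
[9.21, 4.36, -0.58] turn z -33.9 rows 3.9
[14.41, 16.26, 15.42] turn z -71.9 rows 4.4
```

Call:
arm_command --pt "-1 4 2 0 0 0 -8" --pt "-1 8 4 0 0 0 -16" --pt "-1 9.2 4.4 0 0 0 -24" --pt "-1 10 6.5 2 0 0 -32" --pt "-1 11 9 5 0 0 -40" --pt "-1 12 11.5 8 0 0 -48" --pt "-1 13 14 11 0 0 -56" --pt "-1 14.4 16.3 15.4 0 0 -64" --pt "-1 14.4 16.3 15.4 0 0 -71.9" --pt "-1 14.4 16.3 15.4 0 0 -71.9" --pt "-1 14.4 16.3 15.4 0 0 -71.9"

```text
t: 44.65
ee_pos: [0.4361, 0.1773, 0.1997]
eef_rot: [3.14, 0.001, -3.011]
contact_force: [0.0, -0.1, -1.0]
finger_gap: 0.0344
grip_force: 60.4
```

```bash
python3 - <<'E'
from h import *
st()
plan([(.4362,.1804,.0505,188.1)])
E
```

```text
t 44.65 [0.4361 0.1773 0.1997] [ 1.7989e+02  7.0000e-02 -1.7252e+02] F [ 0.  -0.1 -1. ] gap 0.0344 g 60.4
[-0.05, 0.31, 14.92] turn z -0.6 rows 3.0
```

Call:
arm_command --pt "-1 0 0.3 5 0 0 -0.6" --pt "-1 0 0.3 10 0 0 -0.6" --pt "-1 0 0.3 13.5 0 0 -0.6" --pt "-1 0 0.3 14.9 0 0 -0.6" --pt "-1 0 0.3 14.9 0 0 -0.6"

```text
t: 45.15
ee_pos: [0.4356, 0.1805, 0.0499]
eef_rot: [3.141, -0.0, -2.998]
contact_force: [0.3, -0.3, 0.4]
finger_gap: 0.0339
grip_force: 63.1
```

Call:
arm_command --pt "-1 0 0 0.05 0 0 0" --pt "-1 0 0 0.05 0 0 0"

```text
t: 45.35
ee_pos: [0.4363, 0.1813, 0.0508]
eef_rot: [3.139, 0.002, -2.996]
contact_force: [-1.2, -0.3, -1.0]
finger_gap: 0.034
grip_force: 63.1
```

Call:
arm_command --pt "-1 0 -0.07 0.15 0 0 0" --pt "-1 0 -0.07 0.15 0 0 0"

```text
t: 45.55
ee_pos: [0.4357, 0.1802, 0.0481]
eef_rot: [3.14, 0.001, -2.996]
contact_force: [0.3, 0.6, 0.2]
finger_gap: 0.0341
grip_force: 63.1
```

Call:
arm_command --pt "-1 0 0 0.1 0 0 0" --pt "-1 0 0 0.1 0 0 0"

```text
t: 45.75
ee_pos: [0.4359, 0.1802, 0.0472]
eef_rot: [3.14, 0.001, -2.996]
contact_force: [-4.1, -1.5, 16.8]
finger_gap: 0.0345
grip_force: 65.3
```

Contact made. Releasing, then going for blue.

Call:
arm_command --pt "-1 0 0 -0.07 0 0 0" --pt "0.3 0 0 -0.07 0 0 0" --pt "0.3 0 0 -0.07 0 0 0" --pt "0.3 0 0 -0.07 0 0 0" --pt "0.3 0 0 -4 0 0 0" --pt "0.3 0 0 -9 0 0 0" --pt "0.3 0 0 -13.5 0 0 0" --pt "0.4 0 0 -15 0 0 4" --pt "0.6 0 0 -15 0 0 8"

```text
t: 46.65
ee_pos: [0.4365, 0.1805, 0.1988]
eef_rot: [3.138, 0.003, -3.138]
contact_force: [-0.4, -1.1, -0.2]
finger_gap: 0.0684
grip_force: 0.0
```

```bash
python3 - <<'E'
from h import *
im,d=manip.get_image('wrist'); P=cloud('wrist',d); st()
k=(d>0)&(P[...,2]>.095)&(P[...,2]<.12)&(abs(P[...,1]-.179)<.03)&(abs(P[...,0]-.434)<.03); q=P[k]; print(k.sum(),q.mean(0).round(4),q[q[:,2]>.109].mean(0).round(4))
plan([(.35,.08,.34,140),(.35,-.12,.34,98.4),(.418,-.174,.21,98.4)])
E
```

```text
t 46.7 [0.4359 0.1803 0.1976] [1.7985e+02 7.0000e-02 1.7996e+02] F [ 0.2  1.1 -0.6] gap 0.068 g 0.0
199 [0.4314 0.178  0.1043] [0.433  0.178  0.1101]
[8.58, -10.04, -14.24] turn z 40.0 rows 4.7
[8.57, -30.04, -14.24] turn z 81.6 rows 4.8
[1.77, -35.43, -1.24] turn z 81.6 rows 3.1
```

Call:
arm_command --pt "0.6 2 -2.5 -4 0 0 8" --pt "0.6 4.3 -5 -8 0 0 16" --pt "0.6 6.5 -7.5 -12 0 0 24" --pt "0.6 8.6 -10 -14.2 0 0 32" --pt "0.6 8.6 -14 -14.2 0 0 40" --pt "0.6 8.6 -18 -14.2 0 0 48" --pt "0.6 8.6 -22 -14.2 0 0 56" --pt "0.6 8.6 -26 -14.2 0 0 64" --pt "0.6 8.6 -30 -14.2 0 0 72" --pt "0.6 7 -31.5 -11 0 0 80" --pt "0.6 5 -33 -7.5 0 0 81.6" --pt "0.6 3 -34.5 -3.5 0 0 81.6"

```text
t: 47.9
ee_pos: [0.3951, -0.1533, 0.252]
eef_rot: [-3.134, -0.014, 1.727]
contact_force: [-0.3, 2.2, 0.3]
finger_gap: 0.0682
grip_force: 0.0
```

```bash
python3 - <<'E'
from h import *
st()
plan([(.418,-.174,.21,98.4)])
E
```

```text
t 47.9 [ 0.3951 -0.1533  0.252 ] [-179.58   -0.78   98.97] F [-0.3  2.2  0.3] gap 0.0682 g 0.0
[-2.4, 1.94, 4.2] turn z 0.6 rows 1.0
```

Call:
arm_command --pt "0.6 -1.2 1.2 2 0 0 0" --pt "0.6 -1.8 1.8 3 0 0 0" --pt "0.6 -1.8 1.8 3 0 0 0" --pt "0.6 -1.8 1.8 3 0 0 0"

```text
t: 48.3
ee_pos: [0.4146, -0.1667, 0.2226]
eef_rot: [-3.131, -0.014, 1.728]
contact_force: [-0.2, -0.5, 0.4]
finger_gap: 0.0683
grip_force: 0.0
```

```bash
python3 - <<'E'
from h import *
st()
plan([(.418,-.174,.0835,98.4)])
E
```

```text
t 48.3 [ 0.4146 -0.1667  0.2226] [-179.39   -0.81   99.02] F [-0.2 -0.5  0.4] gap 0.0683 g 0.0
[-0.77, 0.23, 13.91] turn z 0.6 rows 2.8
```

```bash
cat >> h.py <<'E'
def plan(wps):
    s=manip.read_state(); p=s['ee_pos']; R0=Ro.from_euler('xyz',s['eef_rot']); q=p
    for x in wps:
        t=R0.inv().apply(np.array(x[:3])-p)*100; rv=(R0.inv()*Ro.from_euler('xyz',[180,0,x[3]],degrees=True)).as_rotvec(degrees=True)
        print(t.round(2).tolist(),'turn',rv.round(1).tolist(),'rows %.1f'%(np.linalg.norm(np.array(x[:3])-q)/.05)); q=np.array(x[:3])
E
python3 - <<'E'
from h import *
plan([(.418,-.174,.2,98.4),(.418,-.174,.0835,98.4)])
E
```

```text
[-0.8, 0.25, 2.24] turn [-0.6, -0.8, 0.6] rows 0.5
[-0.97, 0.37, 13.89] turn [-0.6, -0.8, 0.6] rows 2.3
```

Call:
arm_command --pt "0.6 -0.8 0.25 2.2 -0.6 -0.8 0.6" --pt "0.6 -0.8 0.25 2.2 -0.6 -0.8 0.6" --pt "0.6 -0.85 0.3 6 -0.6 -0.8 0.6" --pt "0.6 -0.9 0.35 10 -0.6 -0.8 0.6" --pt "0.6 -0.95 0.37 13.8 -0.6 -0.8 0.6" --pt "0.6 -0.95 0.37 13.9 -0.6 -0.8 0.6" --pt "0.6 -0.95 0.37 13.9 -0.6 -0.8 0.6"

```text
t: 49.0
ee_pos: [0.4191, -0.1734, 0.0852]
eef_rot: [3.14, -0.001, 1.718]
contact_force: [0.1, 0.0, 0.7]
finger_gap: 0.0681
grip_force: 0.0
```

Call:
arm_command --pt "-1 0 0 0 0 0 0" --pt "-1 0 0 0 0 0 0" --pt "-1 0 0 0 0 0 0" --pt "-1 0 0 0 0 0 0"

```text
t: 49.4
ee_pos: [0.4199, -0.1737, 0.0861]
eef_rot: [3.137, -0.001, 1.719]
contact_force: [-7.0, -0.4, 20.3]
finger_gap: 0.0561
grip_force: 59.4
```

```bash
python3 - <<'E'
from h import *
st()
plan([(.418,-.174,.19,98.4),(.36,-.12,.36,98.4),(.35,.1,.36,98.4),(.4,.29,.2,98.4),(.41,.327,.16,98.4)])
E
```

```text
t 49.4 [ 0.4199 -0.1737  0.0861] [ 1.7973e+02 -3.0000e-02  9.8480e+01] F [-7.  -0.4 20.3] gap 0.0561 g 59.4
[-0.0, -0.15, -10.4] turn [0.3, -0.0, 0.1] rows 2.1
[6.21, -5.01, -27.42] turn [0.3, -0.0, 0.1] rows 3.8
[28.11, -2.75, -27.39] turn [0.3, -0.0, 0.1] rows 4.4
[46.16, 4.92, -11.35] turn [0.3, -0.0, 0.1] rows 5.1
[49.67, 6.43, -7.34] turn [0.3, -0.0, 0.1] rows 1.1
```

Call:
arm_command --pt "-1 0 0 -4 0 0 0" --pt "-1 0 0 -8 0 0 0" --pt "-1 0 -0.1 -12 0 0 0" --pt "-1 2 -1.7 -16 0 0 0" --pt "-1 4 -3.4 -20 0 0 0" --pt "-1 6 -5 -24 0 0 0" --pt "-1 8 -5.5 -27.4 0 0 0" --pt "-1 13 -5.5 -27.4 0 0 0" --pt "-1 18 -5 -27.4 0 0 0" --pt "-1 23 -4 -27.4 0 0 0" --pt "-1 28 -2.8 -27.4 0 0 0" --pt "-1 28 -2.8 -27.4 0 0 0"

```text
t: 50.6
ee_pos: [0.3492, 0.1008, 0.3594]
eef_rot: [3.137, -0.003, 1.718]
contact_force: [0.4, -0.0, -1.8]
finger_gap: 0.0564
grip_force: 65.8
```

```bash
python3 - <<'E'
from h import *
st()
plan([(.395,.28,.22,98.4),(.4104,.3265,.16,98.4)])
E
```

```text
t 50.6 [0.3492 0.1008 0.3594] [ 1.7976e+02 -1.4000e-01  9.8450e+01] F [ 0.4 -0.  -1.8] gap 0.0564 g 65.8
[17.01, 7.1, 14.02] turn [0.2, -0.1, 0.0] rows 4.6
[21.37, 9.28, 20.04] turn [0.2, -0.1, 0.0] rows 1.5
```

Call:
arm_command --pt "-1 4 1.5 2.5 0 0 0" --pt "-1 8 3 5.5 0 0 0" --pt "-1 12 4.6 9 0 0 0" --pt "-1 15 6 12 0 0 0" --pt "-1 17 7.1 14 0 0 0" --pt "-1 19.5 8.3 17 0 0 0" --pt "-1 21.4 9.3 20 0 0 0" --pt "-1 21.4 9.3 20 0 0 0" --pt "-1 21.4 9.3 20 0 0 0"

```text
t: 51.5
ee_pos: [0.4107, 0.3247, 0.1594]
eef_rot: [3.139, -0.0, 1.718]
contact_force: [-0.4, 0.2, -0.8]
finger_gap: 0.0562
grip_force: 65.9
```

```bash
python3 - <<'E'
from h import *
st()
plan([(.4104,.3268,.085,98.4)])
E
```

```text
t 51.5 [0.4107 0.3247 0.1594] [ 1.7984e+02 -1.0000e-02  9.8460e+01] F [-0.4  0.2 -0.8] gap 0.0562 g 65.9
[0.22, -0.02, 7.44] turn [0.2, -0.0, 0.1] rows 1.5
```

Call:
arm_command --pt "-1 0.2 0 3.5 0 0 0" --pt "-1 0.2 0 6 0 0 0" --pt "-1 0.2 0 7.4 0 0 0" --pt "-1 0.2 0 7.5 0 0 0" --pt "-1 0.2 0 7.5 0 0 0"

```text
t: 52.0
ee_pos: [0.4108, 0.327, 0.0845]
eef_rot: [3.139, -0.002, 1.718]
contact_force: [0.3, 0.1, -0.9]
finger_gap: 0.0562
grip_force: 65.9
```

Call:
arm_command --pt "-1 0 0 0.1 0 0 0" --pt "-1 0 0 0.1 0 0 0"

```text
t: 52.2
ee_pos: [0.4105, 0.3272, 0.0829]
eef_rot: [3.139, -0.002, 1.718]
contact_force: [-0.6, -0.1, -1.3]
finger_gap: 0.0559
grip_force: 65.9
```

Call:
arm_command --pt "-1 0 0 0.1 0 0 0" --pt "-1 0 0 0.1 0 0 0"

```text
t: 52.4
ee_pos: [0.4105, 0.3275, 0.0822]
eef_rot: [3.139, -0.002, 1.719]
contact_force: [-5.0, -1.6, 18.6]
finger_gap: 0.0562
grip_force: 68.3
```

Call:
arm_command --pt "-1 0 0 -0.1 0 0 0" --pt "0.6 0 0 -0.1 0 0 0" --pt "0.6 0 0 -0.1 0 0 0" --pt "0.6 0 0 -0.1 0 0 0" --pt "0.6 0 0 -4 0 0 0" --pt "0.6 0 0 -8 0 0 0" --pt "0.6 0 0 -12 0 0 0" --pt "0.6 0 0 -12 0 0 0"

```text
t: 53.2
ee_pos: [0.4118, 0.328, 0.2057]
eef_rot: [3.135, -0.005, 1.718]
contact_force: [-0.2, -0.0, -0.6]
finger_gap: 0.0686
grip_force: 0.0
```

```bash
python3 - <<'E'
from h import *
im,d=manip.get_image('wrist'); P=cloud('wrist',d); st()
k=(d>0)&(P[...,2]>.119)&(P[...,2]<.135)&(abs(P[...,1]-.324)<.05)&(abs(P[...,0]-.41)<.05); print(k.sum(),P[k].mean(0).round(4),np.ptp(P[k],0).round(3))
plan([(.35,.1,.34,98.4),(.35,-.12,.34,98.4),(.4176,-.2483,.22,98.4)])
E
```

```text
t 53.25 [0.4108 0.3275 0.2032] [179.74  -0.21  98.46] F [ 0.  -0.1  0.2] gap 0.0682 g 0.0
1950 [0.4065 0.3269 0.1216] [0.041 0.041 0.005]
[-21.56, -9.3, -13.8] turn [0.3, -0.2, 0.1] rows 5.4
[-43.32, -12.54, -13.9] turn [0.3, -0.2, 0.1] rows 4.4
[-57.05, -7.79, -1.93] turn [0.3, -0.2, 0.1] rows 3.8
```

Call:
arm_command --pt "0.7 -4.5 -2 -3 0.3 -0.2 0" --pt "0.7 -9 -4 -6 0.3 -0.2 0" --pt "0.7 -13.5 -6 -9 0.3 -0.2 0" --pt "0.7 -18 -8 -12 0.3 -0.2 0" --pt "0.7 -21.6 -9.3 -13.8 0.3 -0.2 0" --pt "0.7 -26 -10 -13.8 0.3 -0.2 0" --pt "0.7 -31 -10.8 -13.8 0.3 -0.2 0" --pt "0.7 -36 -11.5 -13.8 0.3 -0.2 0" --pt "0.7 -40 -12 -13.8 0.3 -0.2 0" --pt "0.7 -43.3 -12.5 -13.8 0.3 -0.2 0" --pt "0.7 -43.3 -12.5 -13.8 0.3 -0.2 0" --pt "0.7 -43.3 -12.5 -13.8 0.3 -0.2 0"

```text
t: 54.45
ee_pos: [0.3496, -0.1201, 0.338]
eef_rot: [-3.137, 0.002, 1.717]
contact_force: [0.4, 1.0, -0.5]
finger_gap: 0.073
grip_force: 0.0
```

```bash
python3 - <<'E'
from h import *
st()
plan([(.4176,-.2483,.22,98.4)])
E
```

```text
t 54.45 [ 0.3496 -0.1201  0.338 ] [-1.7974e+02  1.4000e-01  9.8390e+01] F [ 0.4  1.  -0.5] gap 0.073 g 0.0
[-13.64, 4.91, 11.81] turn [-0.3, 0.1, -0.0] rows 3.7
```

Call:
arm_command --pt "0.7 -4 1.5 3 -0.3 0.1 0" --pt "0.7 -7.5 2.7 6 -0.3 0.1 0" --pt "0.7 -11 4 9 -0.3 0.1 0" --pt "0.7 -13.6 4.9 11.8 -0.3 0.1 0" --pt "0.7 -13.6 4.9 11.8 -0.3 0.1 0" --pt "0.7 -13.6 4.9 11.8 -0.3 0.1 0"

```text
t: 55.05
ee_pos: [0.4185, -0.2475, 0.2177]
eef_rot: [-3.139, 0.001, 1.72]
contact_force: [0.8, 0.4, 0.4]
finger_gap: 0.0727
grip_force: 0.0
```

```bash
python3 - <<'E'
from h import *
st()
plan([(.4176,-.2483,.0935,98.4)])
E
```

```text
t 55.05 [ 0.4185 -0.2475  0.2177] [-1.7984e+02  7.0000e-02  9.8570e+01] F [0.8 0.4 0.4] gap 0.0727 g 0.0
[-0.05, -0.07, 12.42] turn [-0.2, 0.1, 0.2] rows 2.5
```

Call:
arm_command --pt "0.7 -0.05 -0.07 4 0 0 0" --pt "0.7 -0.05 -0.07 8 0 0 0" --pt "0.7 -0.05 -0.07 11 0 0 0" --pt "0.7 -0.05 -0.07 12.5 0 0 0" --pt "0.7 -0.05 -0.07 12.5 0 0 0" --pt "0.7 -0.05 -0.07 12.5 0 0 0"

```text
t: 55.65
ee_pos: [0.4179, -0.2485, 0.0963]
eef_rot: [3.14, 0.001, 1.719]
contact_force: [0.6, -0.8, 0.1]
finger_gap: 0.0724
grip_force: 0.0
```

Call:
arm_command --pt "-1 0 0 0 0 0 0" --pt "-1 0 0 0 0 0 0" --pt "-1 0 0 0 0 0 0" --pt "-1 0 0 0 0 0 0"

```text
t: 56.05
ee_pos: [0.4181, -0.2487, 0.0971]
eef_rot: [3.138, 0.001, 1.719]
contact_force: [-4.0, 1.0, 9.7]
finger_gap: 0.0606
grip_force: 62.8
```

```bash
python3 - <<'E'
from h import *
st()
plan([(.418,-.248,.19,98.4),(.35,-.12,.36,98.4),(.35,.1,.36,98.4)])
E
```

```text
t 56.05 [ 0.4181 -0.2487  0.0971] [1.7981e+02 8.0000e-02 9.8470e+01] F [-4.   1.   9.7] gap 0.0606 g 62.8
[0.06, 0.03, -9.29] turn [0.2, 0.1, 0.1] rows 1.9
[13.69, -4.75, -26.33] turn [0.2, 0.1, 0.1] rows 4.5
[35.45, -1.51, -26.35] turn [0.2, 0.1, 0.1] rows 4.4
```

Call:
arm_command --pt "-1 0 0 -3 0 0 0" --pt "-1 0 0 -7 0 0 0" --pt "-1 0 0 -10 0 0 0" --pt "-1 3.5 -1.2 -14 0 0 0" --pt "-1 7 -2.5 -18 0 0 0" --pt "-1 10.5 -3.7 -22 0 0 0" --pt "-1 13.7 -4.8 -26.3 0 0 0" --pt "-1 18 -4.1 -26.3 0 0 0" --pt "-1 22.5 -3.4 -26.3 0 0 0" --pt "-1 27 -2.8 -26.3 0 0 0" --pt "-1 31.5 -2.1 -26.3 0 0 0" --pt "-1 35.5 -1.5 -26.3 0 0 0"

```text
t: 57.25
ee_pos: [0.3508, 0.0583, 0.3561]
eef_rot: [3.138, -0.001, 1.718]
contact_force: [1.9, 0.6, -4.1]
finger_gap: 0.061
grip_force: 68.7
```

Call:
arm_command --pt "-1 0 0 0 0 0 0" --pt "-1 0 0 0 0 0 0"

```text
t: 57.45
ee_pos: [0.3513, 0.057, 0.355]
eef_rot: [3.14, 0.001, 1.72]
contact_force: [-0.4, -0.6, -4.1]
finger_gap: 0.0605
grip_force: 68.7
```

```bash
python3 - <<'E'
from h import *
st()
plan([(.4213,.2494,.26,98.4)])
E
```

```text
t 57.45 [0.3513 0.057  0.355 ] [1.799e+02 5.000e-02 9.853e+01] F [-0.4 -0.6 -4.1] gap 0.0605 g 68.7
[18.0, 9.76, 9.5] turn [0.1, 0.0, 0.1] rows 4.5
```

Call:
arm_command --pt "-1 4 2.1 2 0 0 0" --pt "-1 8 4.3 4 0 0 0" --pt "-1 12 6.5 6.3 0 0 0" --pt "-1 15.5 8.4 8 0 0 0" --pt "-1 18 9.8 9.5 0 0 0" --pt "-1 18 9.8 9.5 0 0 0" --pt "-1 18 9.8 9.5 0 0 0" --pt "-1 18 9.8 9.5 0 0 0"

```text
t: 58.25
ee_pos: [0.4225, 0.248, 0.2604]
eef_rot: [3.139, 0.001, 1.717]
contact_force: [-0.4, -0.1, -4.5]
finger_gap: 0.0606
grip_force: 68.6
```

```bash
python3 - <<'E'
from h import *
st()
plan([(.4213,.2494,.1,98.4)])
E
```

```text
t 58.25 [0.4225 0.248  0.2604] [1.7987e+02 3.0000e-02 9.8360e+01] F [-0.4 -0.1 -4.5] gap 0.0606 g 68.6
[0.16, -0.13, 16.04] turn [0.1, 0.0, -0.0] rows 3.2
```

Call:
arm_command --pt "-1 0.15 -0.1 4 0 0 0" --pt "-1 0.15 -0.1 8 0 0 0" --pt "-1 0.15 -0.1 12 0 0 0" --pt "-1 0.15 -0.1 15 0 0 0" --pt "-1 0.15 -0.1 16 0 0 0" --pt "-1 0.15 -0.1 16.4 0 0 0" --pt "-1 0.15 -0.1 16.4 0 0 0"

```text
t: 58.95
ee_pos: [0.4218, 0.2505, 0.0968]
eef_rot: [3.139, 0.0, 1.718]
contact_force: [0.8, 0.1, -3.5]
finger_gap: 0.0607
grip_force: 68.7
```

Call:
arm_command --pt "-1 0 0 0.15 0 0 0" --pt "-1 0 0 0.15 0 0 0"

```text
t: 59.15
ee_pos: [0.4216, 0.2509, 0.0951]
eef_rot: [3.139, -0.0, 1.718]
contact_force: [0.3, 0.5, -3.8]
finger_gap: 0.0607
grip_force: 68.7
```

Call:
arm_command --pt "-1 -0.13 0 0.1 0 0 0" --pt "-1 -0.13 0 0.1 0 0 0"

```text
t: 59.35
ee_pos: [0.4214, 0.2491, 0.0934]
eef_rot: [3.14, 0.001, 1.718]
contact_force: [0.3, 1.3, -4.0]
finger_gap: 0.0608
grip_force: 68.7
```

Call:
arm_command --pt "-1 0 0 0.1 0 0 0" --pt "-1 0 0 0.1 0 0 0"

```text
t: 59.55
ee_pos: [0.4215, 0.2495, 0.0931]
eef_rot: [3.14, -0.0, 1.718]
contact_force: [-7.7, -2.8, 21.5]
finger_gap: 0.0602
grip_force: 71.9
```

Standing. Release, raise the arm and check everything.

Call:
arm_command --pt "-1 0 0 -0.1 0 0 0" --pt "0.7 0 0 -0.1 0 0 0" --pt "0.7 0 0 -0.1 0 0 0" --pt "0.7 0 0 -0.1 0 0 0" --pt "0.7 0 0 -4 0 0 0" --pt "0.7 0 0 -8 0 0 0" --pt "0.7 0 0 -13 0 0 0" --pt "0.7 0 0 -18 0 0 0" --pt "0.7 0 0 -18 0 0 0" --pt "0.7 0 0 -18 0 0 0" --pt "0.7 0 0 -18 0 0 0"

```text
t: 60.65
ee_pos: [0.4206, 0.2491, 0.2713]
eef_rot: [3.141, 0.002, 1.718]
contact_force: [-0.3, 0.1, -1.0]
finger_gap: 0.0728
grip_force: 0.0
```

```bash
python3 - <<'E'
from h import *
st()
im,d=manip.get_image('wrist'); cv2.imwrite('pics/w7.png',im); P=cloud('wrist',d); b=im.astype(int)
for n in ['red_bottle','blue_bottle','dropper','cover_grip']:
    r=manip.landmark_of(n,'wrist'); print(n,[(np.round(w('wrist',x['centre']),4).tolist(),round(x['score'],2)) for x in r[:1]])
k=(d>0)&(P[...,2]>.143)&(P[...,2]<.158)&(abs(P[...,1]-.25)<.04)&(abs(P[...,0]-.42)<.04); print('red',P[k].mean(0).round(4))
k=(d>0)&(P[...,2]>.119)&(P[...,2]<.1265)&(abs(P[...,1]-.326)<.03)&(abs(P[...,0]-.41)<.03); print('blue',P[k].mean(0).round(4))
k=(d>0)&(P[...,2]>.084)&(P[...,2]<.1)&(abs(P[...,1]-.258)<.06)&(abs(P[...,0]-.484)<.04)&(b[...,0]>b[...,2]+50); print(k.sum(),cv2.minAreaRect(P[k][:,:2].astype(np.float32)))
E
```

```text
t 60.65 [0.4206 0.2491 0.2713] [1.7999e+02 9.0000e-02 9.8460e+01] F [-0.3  0.1 -1. ] gap 0.0728 g 0.0
red_bottle [([0.4231, 0.2475, -0.0034], 0.81)]
blue_bottle [([0.4095, 0.3254, -0.0034], 0.73)]
dropper [([0.437, 0.1788, 0.0002], 0.82)]
cover_grip [([0.4812, 0.2606, 0.0806], 0.84)]
red [0.4204 0.2523 0.1488]
blue [0.4078 0.3269 0.1238]
753 ((0.48236581683158875, 0.260150283575058), (0.01230101939290762, 0.07867990434169769), 8.240018844604492)
```

View pics/w7.png

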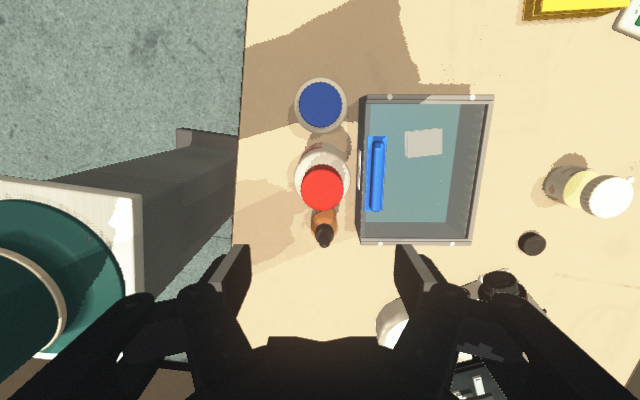

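```bash
python3 - <<'E'
import cv2,numpy as np
a=cv2.imread('pics/w1.png');b=cv2.imread('pics/w7.png')
g=lambda i:cv2.cvtColor(i,cv2.COLOR_BGR2GRAY).astype(np.float32)
A,B=g(a),g(b); s=np.s_[85:250,440:510]
print('rear wall',cv2.phaseCorrelate(A[s],B[s],cv2.createHanningWindow((70,165),5)))
for n,s in {'top rail':np.s_[85:112,355:500],'bot rail':np.s_[230:250,355:480]}.items(): print(n,cv2.phaseCorrelate(A[s].copy(),B[s].copy()))
def c(i):
  i=i.astype(int)[130:220,360:395]; k=(i[...,0]>150)&(i[...,0]>i[...,2]+80); v,u=np.nonzero(k); return u.mean().round(2),v.mean().round(2),k.sum()
print(c(a),c(b))
E
```

```text
rear wall ((-1.9902914090560202, 0.8384577264108657), 0.9633185059935958)
top rail ((-1.5238308984871765, 1.1178835056716458), 0.9957489569393205)
bot rail ((-1.262285258123626, 0.11527596724379485), 0.37814588241577146)
(np.float64(17.34), np.float64(42.94), np.int64(1251)) (np.float64(15.19), np.float64(42.8), np.int64(1247))
```

```bash
python3 -c "
from plant import manip; print(manip.hand_in())"
```

```text
the job is handed in; nothing more can be done
None
```

The job is handed in at about 61 s: the canister stands in the dish, the loupe is still in the case, the cover was pushed shut against its stop, and all three bottles are upright within about 2 mm of where they started.

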